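# Unpile the cabinet shelf

## Robot

A 7-joint arm with a two-finger parallel gripper is mounted at the origin on the work surface. World frame = base frame: x ahead of the robot, y to its left, z up, the work surface at z = 0. Lengths are in m, angles in rad, forces in N, time in s.
With the tool pointing down it reaches from about 0.4 to 0.85 m from the base axis. Payload 10.4 kg.
Tool frame: the origin (TCP) lies between the finger pads; the fingertips stand 14 mm ahead of it and the grasp point (between the pads) lies 5 mm behind it; z points along the fingers, y is the direction in which the jaws open and shut (so a half turn about z gives the same grasp; the last joint's range is limited). The gripper opens to 87 mm and grips with 3 to 60 N. Pads are 19 mm wide; open, the fingers measure 117 mm over their backs; the gripper's body (75 mm by 190 mm) begins 51 mm behind the grasp point.
Start: joints at [-1.337, 0.332, -0.065, 1.46, 0.022, 1.35, -0.088], TCP at [0.159, 0.605, 0.237] pointing down, gripper open.
Joint ranges: [-2.6, 2.6], [-0.5, 2.12], [-1.47, 1.34], [0.16, 2.42], [-1.27, 4.41], [0.06, 2.06], [-2.6, 2.6]. Speed limits (rad/s): [2.22, 2.22, 2.79, 2.79, 3.14, 3.14, 3.14].

## Interface

Orientations are given as a unit quaternion [x, y, z, w].
In Python, from bench import readout, camera, calibration, order gives the robot as it stands.
- The arm moves only by the tool apply_moves, never from a script. Its argument "deltas" is a list of rows, each an object with "translation": the shift along the world's x, y, z in m, a list of three; "turn": the turn, a rotation vector about the world's x, y, z in rad, a list of three; "hand": the finger opening in m, from 0 to 0.087. A call has 1 to 5 rows; each row shifts and turns the pose as measured when the row begins; what a row does not reach is not made up. A row lasts 1/10 s, in which the tool goes at most 50 mm and 8.59 degrees, less where a joint would pass 70% of its speed; a pose out of reach is approached as far as the arm can. A call with a gripper value outside its range is refused whole. The fingers move at their own pace and stop on an object; "newtons" is the grip in N (left out, the last holds). Time passes only in rows, so rows that do not move let the fingers close. It gives the time, the measured TCP pose, the force and the opening at its end, in the units of the state.
- readout.read_state(): the state, without advancing time (a new reading comes with each control period).
- camera(name): name is "scene" or "top" or "wrist"; returns the picture (480x640x3 uint8, red, green, blue); there is no depth.
- calibration(name): a dict with "fx", "fy", "cx", "cy" (pixels), "D" ([k1, k2, p1, p2, k3] as OpenCV has them; the pictures are not rectified), "extrinsics" (4x4, takes a point from world to camera coordinates). Camera axes: x right, y down, z forward; pixel columns grow to the right and rows downward; lengths in m; the calibration is good to about 2 mm. A picture is of the moment at which its call begins: read the wrist's pose just before it. calibration takes no time and is no camera call; for the wrist camera it gives the pose at the moment of the call.
- order.close_job(): hands the job in, once; it reports no verdict.
The state is a dict: "time": time; "joint_positions": joint angles; "joint_vel": joint speeds; "joint_torque": joint torques, N m; "ee_pos": TCP position; "eef_rot": TCP orientation; "ft_force": force on the tool from outside, world axes, zero at the start; "torque": the same for the moment, N m; "width": finger opening in m.
Only numpy, scipy, OpenCV 4.12 (cv2) and the standard library are available. Lean on these libraries where they do the work, as an engineer would, in place of code of your own. Each camera call takes 0.05 s, during which the arm holds its last target. There are 200 camera calls.

## Task

Someone has piled the bathroom things on top of one another to wipe this cabinet shelf. Take the pile apart from the top down, one thing at a time and leaving those below where they are until their turn: stand the amber bottle upright in the middle of the small round cork mat, then the ring dish upright in the middle of the large round one, then the floss box lying in the middle of the small rectangular one, and last the folded travel mirror lying in the middle of the large rectangular one, the two oblong things squared up lengthways with their mats. Leave the white jar and the nail file where they are.

Things in the scene. Friction and masses are not known exactly. Their poses are not given: they have to be found in the camera images.
- bottle_mid (a point): empty amber glass bottle, upright, 70 mm tall; round body 28 mm in diameter up to 48 mm, then a narrow neck 16 to 19 mm in diameter. At the start it stands inside the ring dish on top of the pile, its foot 4 mm above the dish's underside, so the dish's rim hides its lowest 16 mm. Point at its centre, 35 mm above its foot; z up along the bottle
- dish_mid (a point): small white ceramic ring dish, 52 mm outside diameter, 20 mm tall, open on top, wall 3.5 mm, floor 4 mm; the outside is upright from 7 mm up to the rim, below that it narrows to a foot 40 mm in diameter. At the start it stands on the floss box. Point on its axis 10 mm above its underside; z up
- floss_mid (a point): yellow plastic floss box with its flip lid shut (it stays shut), 72 x 46 x 24 mm (x, y, z). At the start it lies on the travel mirror, up to 0.25 rad askew. Point at its centre, 12 mm above its underside; x along its length, z up
- mirror_mid (a point): folding travel mirror, folded shut (it stays shut), a flat black case with a silver pane, 112 x 66 x 16 mm (x, y, z), hinge knuckles standing out 4 mm at its +x end. It is the bottom of the pile, lying on the shelf. Point at its centre, 8 mm above its underside; x along its length, z up
- mat_small_round: fixed cork mat, 4 mm thick, lying on the shelf; origin at the centre of its underside, z up. Round, 50 mm in diameter: the bottle's place
- mat_large_round: fixed cork mat, 4 mm thick, lying on the shelf; origin at the centre of its underside, z up. Round, 76 mm in diameter: the ring dish's place
- mat_small_rect: fixed cork mat, 4 mm thick, lying on the shelf; origin at the centre of its underside, x along its length, z up. Rectangular, 96 x 70 mm (x, y): the floss box's place
- mat_large_rect: fixed cork mat, 4 mm thick, lying on the shelf; origin at the centre of its underside, x along its length, z up. Rectangular, 136 x 90 mm (x, y): the travel mirror's place
- jar_mid (a point): bystander: loose round white creme jar with a metal lid, 50 mm in diameter, 40 mm tall, standing on the shelf. Point at its centre, 20 mm up
- file_mid (a point): bystander: loose flat chrome nail file, 130 mm long (65 mm each way along x from this point), 11 mm wide, 4 mm thick, lying on the shelf. Point 2 mm up; x along its length
There are look-alikes about, which are no part of the job. Leave any red look-alike of the part that bears floss_mid alone.

How it is judged:
By the outcome, as a careful person would: the job done as asked, in the order asked, and still so for the second after the job is handed in, with the robot touching nothing.
It also fails if it takes over 120 s, if anything falls off the work surface, if the arm or the gripper's body presses on something with over 40 N, if the wrist force passes 120 N, or if a joint passes its speed limit or range.

## Working session

There is one attempt and no reset: what is moved stays moved. The work goes in short steps, Python scripts to look and compute and a tool call to move; the robot and the scene stay as the last step left them, time stands still between calls to the robot, and variables do not carry over. Pictures are saved under pics/ and viewed, about 12 in all and at most 16, crops included, and the job is handed in when it is done.

Besides the shell and the picture viewer there is one more tool, called after "Call:" by a JSON object that holds its "op" and its "data". apply_moves: Moves the arm, as the interface text tells. Its arguments: {"type":"object","properties":{"deltas":{"type":"array","items":{"type":"object","properties":{"translation":{"type":"array","items":{"type":"number"}},"turn":{"type":"array","items":{"type":"number"}},"hand":{"type":"number"}}}},"newtons":{"type":"number"}},"required":["deltas"]}

```bash
mkdir -p pics; ls; python3 - <<'E'
from bench import readout,camera,calibration
import cv2
s=readout.read_state();print(s)
for n in("top","scene"):
    cv2.imwrite(f"pics/{n}0.png",camera(n)[:,:,::-1]);c=calibration(n);print(n,c)
E
```

```text
pics
{'time': 0.0, 'joint_positions': array([-1.33662319,  0.33290028, -0.06469982,  1.46092394,  0.02161639,
        1.34989446, -0.08850433]), 'joint_vel': array([-0.00111634, -0.00115026,  0.00145348,  0.00074539,  0.00147871,
       -0.00055977, -0.00130039]), 'joint_torque': array([ 4.29772863e-04, -6.23259974e+01,  2.46725441e-02, -3.89894629e+01,
       -6.13248604e-02,  3.97093815e-02,  1.42018102e-04]), 'ee_pos': array([0.15864399, 0.60415921, 0.23574449]), 'eef_rot': array([ 1.28024343e-01,  9.91770768e-01, -7.13128486e-04, -5.12336789e-05]), 'ft_force': array([ 0.66885287,  0.32548104, -0.28507576]), 'torque': array([-0.05672867,  0.06038205, -0.05173226]), 'width': 0.08745146723687627}
top {'fx': 605.2605141145082, 'fy': 605.2605141145082, 'cx': 316.9596511160499, 'cy': 232.3587694403847, 'D': array([-0.19452506,  0.        ,  0.        ,  0.        ,  0.        ]), 'extrinsics': array([[-1.39972842e-03, -9.99996586e-01,  2.20650264e-03,
         7.53666536e-03],
       [-9.78855109e-01,  9.18788250e-04, -2.04552760e-01,
         5.81634069e-01],
       [ 2.04550035e-01, -2.44616470e-03, -9.78853053e-01,
         1.09545829e+00],
       [ 0.00000000e+00,  0.00000000e+00,  0.00000000e+00,
         1.00000000e+00]])}
scene {'fx': 467.42838942112377, 'fy': 467.42838942112377, 'cx': 317.00565068081676, 'cy': 240.67672409504502, 'D': array([0.0320344, 0.       , 0.       , 0.       , 0.       ]), 'extrinsics': array([[ 0.8312545 ,  0.55574646, -0.01272086, -0.47869155],
       [ 0.43600931, -0.66601226, -0.60524669, -0.22123662],
       [-0.34483596,  0.49756763, -0.79593632,  1.03493264],
       [ 0.        ,  0.        ,  0.        ,  1.        ]])}
```

View pics/top0.png

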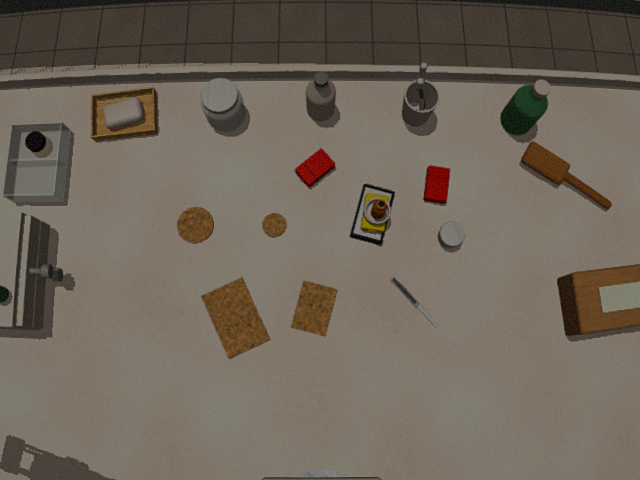

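View pics/scene0.png

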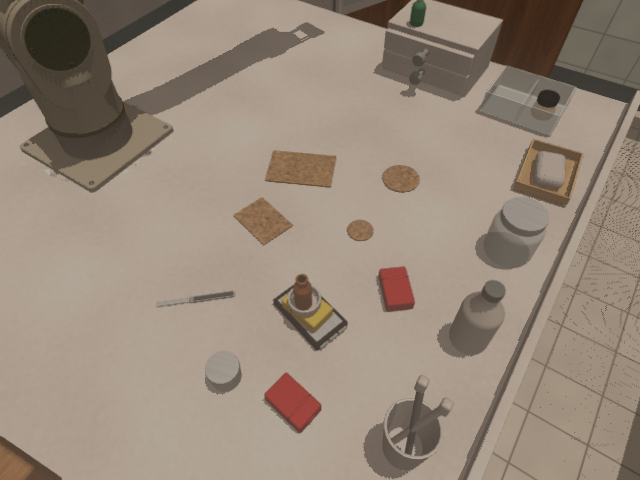

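Top view: the pile is at about (372,214). The mats are small round (274,225), large round (195,225), small rect (314,308) and large rect (236,318). The jar is at (452,235) and the file at (414,302). Possible confusions: the red boxes at (316,168) and (437,184) could pass for the yellow floss box at (373,213), and the green bottle at (523,108) and grey bottle at (320,98) for the amber one at (378,209). I choose the yellow box and the amber bottle in the pile, and will check that in one close crop.

```bash
cat > h.py <<'E'
import numpy as np,cv2
from bench import readout,camera,calibration
def KD(c): return np.array([[c['fx'],0,c['cx']],[0,c['fy'],c['cy']],[0,0,1]]),np.array(c['D'])
def unproj(c,px,z):
    K,D=KD(c);E=np.array(c['extrinsics']);R,t=E[:3,:3],E[:3,3]
    u=cv2.undistortPoints(np.array(px,float).reshape(-1,1,2),K,D).reshape(-1,2)
    d=np.c_[u,np.ones(len(u))]@R; o=-R.T@t
    return o+d*((z-o[2])/d[:,2])[:,None]
def proj(c,P):
    K,D=KD(c);E=np.array(c['extrinsics'])
    return cv2.projectPoints(np.array(P,float).reshape(-1,1,3),cv2.Rodrigues(E[:3,:3])[0],E[:3,3],K,D)[0].reshape(-1,2)
def crop(img,x0,y0,w,h,s,name):
    cv2.imwrite(name,cv2.resize(img[y0:y0+h,x0:x0+w,::-1],None,fx=s,fy=s,interpolation=cv2.INTER_CUBIC))
E
python3 - <<'E'
from h import *
t=cv2.imread('pics/top0.png')[:,:,::-1];s=cv2.imread('pics/scene0.png')[:,:,::-1]
c=calibration('top')
# mats by colour (cork)
hsv=cv2.cvtColor(t,cv2.COLOR_RGB2HSV)
m=cv2.inRange(hsv,(8,110,60),(22,255,230));m[:,:170]=0;m[:,345:]=0;m[:200]=0;m[370:]=0
m=cv2.morphologyEx(m,cv2.MORPH_CLOSE,np.ones((5,5)))
for k in cv2.findContours(m,cv2.RETR_EXTERNAL,cv2.CHAIN_APPROX_NONE)[0]:
    if cv2.contourArea(k)<150: continue
    w=unproj(c,k.reshape(-1,2),.004)[:,:2]
    r=cv2.minAreaRect((w*1000).astype(np.float32));print(np.round(k.mean((0,1))),'ctr',w.mean(0).round(4),r)
a=cv2.resize(t[170:260,330:420,::-1],None,fx=6,fy=6,interpolation=cv2.INTER_CUBIC)[:, :400]
print(unproj(c,[(372,214),(452,235),(393,279),(436,326)],.0))
crop(t,340,175,66,75,8,'pics/c1.png')
E
```

```text
[314. 308.] ctr [0.4419 0.0127] ((442.30499267578125, 12.674060821533203), (68.92643737792969, 95.20893096923828), 74.81502532958984)
[235. 318.] ctr [0.4229 0.1675] ((423.32672119140625, 167.84970092773438), (135.16473388671875, 88.93798065185547), 25.481325149536133)
[274. 224.] ctr [0.6098 0.0934] ((609.6841430664062, 93.13357543945312), (47.4604606628418, 44.38066101074219), 0.555700421333313)
[195. 224.] ctr [0.61   0.2538] ((610.1024169921875, 253.76791381835938), (73.17398834228516, 72.95123291015625), 46.22132110595703)
[[ 0.63212793 -0.10494761  0.        ]
 [ 0.58847005 -0.26740767  0.        ]
 [ 0.49935109 -0.14430873  0.        ]
 [ 0.40529443 -0.22782947  0.        ]]
```

View pics/c1.png

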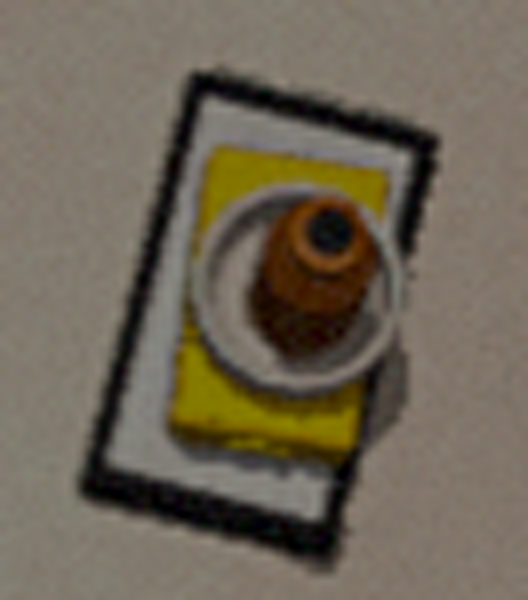

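The close crop confirms it: amber bottle (neck top at 332,232), white dish (rim centre 298,288), yellow floss box, and the black-rimmed mirror (corners 195,72 / 438,135 / 332,565 / 82,490). Next I work out the poses.

```bash
python3 - <<'E'
from h import *
c=calibration('top')
f=lambda p:(np.array(p,float)+.5)/8-.5+np.array([340,175])
def rect(p,z):
    w=unproj(c,f(p),z)[:,:2];m=w.mean(0);l=(w[0]+w[1]-w[2]-w[3])/2;q=(w[0]+w[3]-w[1]-w[2])/2
    print(m.round(4),'len',np.linalg.norm(l).round(4),np.linalg.norm(q).round(4),'yaw',np.degrees(np.arctan2(l[1],l[0])).round(1),np.degrees(np.arctan2(-q[0],q[1])).round(1))
rect([(195,72),(438,135),(332,565),(82,490)],.016)
rect([(213,150),(388,170),(350,445),(170,425)],.040)
th=np.linspace(0,6.28,40)
# dish rim
d=unproj(c,f([(190,288),(405,288),(298,182),(298,395)]),.060);print('dish',d[:,:2].round(4),d.mean(0))
print('bottle top',unproj(c,f([(332,232)]),.114), )
s=readout.read_state();cw=calibration('wrist');E=np.array(cw['extrinsics']);print('wrist cam pos',-E[:3,:3].T@E[:3,3],'fwd',E[2,:3],'right',E[0,:3],cw['fx'])
E
```

```text
[ 0.6289 -0.1042] len 0.1131 0.064 yaw -15.3 -16.1
[ 0.6273 -0.1064] len 0.0704 0.0439 yaw -9.4 -6.6
dish [[ 0.6245 -0.0825]
 [ 0.6245 -0.1346]
 [ 0.651  -0.1093]
 [ 0.5981 -0.108 ]] [ 0.62450836 -0.108596    0.06      ]
bottle top [[ 0.62445602 -0.11115547  0.114     ]]
wrist cam pos [0.08088649 0.62541165 0.38506266] fwd [ 0.27895937 -0.07458994 -0.9574017 ] right [ 0.25330519  0.96738516 -0.00156188] 371.49523726424775
```

Call:
{"op": "apply_moves", "data": {"deltas": [{"translation": [0.023,-0.036,0],"turn": [0,0,0],"hand": 0.087},{"translation": [0.023,-0.036,0],"turn": [0,0,0],"hand": 0.087},{"translation": [0.023,-0.036,0],"turn": [0,0,0],"hand": 0.087},{"translation": [0.023,-0.036,0],"turn": [0,0,0],"hand": 0.087},{"translation": [0.023,-0.036,0],"turn": [0,0,0],"hand": 0.087}], "newtons": 10}}

```text
time: 0.6
ee_pos: [0.2706, 0.4207, 0.232]
eef_rot: [0.123, 0.992, -0.003, -0.002]
ft_force: [0.7, -0.6, 0.2]
width: 0.0873
```

Call:
{"op": "apply_moves", "data": {"deltas": [{"translation": [0.023,-0.036,0],"turn": [0,0,0],"hand": 0.087},{"translation": [0.023,-0.036,0],"turn": [0,0,0],"hand": 0.087},{"translation": [0.023,-0.036,0],"turn": [0,0,0],"hand": 0.087},{"translation": [0.023,-0.036,0],"turn": [0,0,0],"hand": 0.087},{"translation": [0.023,-0.036,0],"turn": [0,0,0],"hand": 0.087}]}}

```text
time: 1.1
ee_pos: [0.3884, 0.2316, 0.231]
eef_rot: [0.123, 0.992, -0.003, -0.003]
ft_force: [0.2, 1.0, -0.1]
width: 0.0868
```

Call:
{"op": "apply_moves", "data": {"deltas": [{"translation": [0.023,-0.036,0],"turn": [0,0,0],"hand": 0.087},{"translation": [0.023,-0.036,0],"turn": [0,0,0],"hand": 0.087},{"translation": [0.023,-0.036,0],"turn": [0,0,0],"hand": 0.087},{"translation": [0.023,-0.036,0],"turn": [0,0,0],"hand": 0.087},{"translation": [0.023,-0.036,0],"turn": [0,0,0],"hand": 0.087}]}}

```text
time: 1.6
ee_pos: [0.5058, 0.0427, 0.2308]
eef_rot: [0.123, 0.992, -0.002, -0.003]
ft_force: [0.7, 0.3, 0.1]
width: 0.0872
```

Call:
{"op": "apply_moves", "data": {"deltas": [{"translation": [0.03,-0.038,0],"turn": [0,0,0],"hand": 0.087},{"translation": [0.03,-0.038,0],"turn": [0,0,0],"hand": 0.087},{"translation": [0.03,-0.038,0],"turn": [0,0,0],"hand": 0.087},{"translation": [0.029,-0.038,0],"turn": [0,0,0],"hand": 0.087},{"translation": [0,0,0],"turn": [0,0,0],"hand": 0.087}]}}

```text
time: 2.1
ee_pos: [0.6284, -0.1212, 0.2285]
eef_rot: [0.124, 0.992, -0.004, -0.004]
ft_force: [-1.2, 0.2, -0.8]
width: 0.0868
```

```bash
python3 - <<'E'
from h import *
s=readout.read_state();c=calibration('wrist');im=camera('wrist');cv2.imwrite('pics/w1.png',im[:,:,::-1])
import pickle;pickle.dump(c,open('pics/w1.pkl','wb'))
print(s['ee_pos'],s['eef_rot'])
P=[[.6245,-.110,.114],[.6245,-.1086,.06],[.6273,-.1064,.04],[.6289,-.1042,.016]];print(proj(c,P))
E
```

```text
[ 0.62839248 -0.12124926  0.22845508] [ 0.12396007  0.99227178 -0.00420861 -0.00359236]
[[333.56313669 236.5310672 ]
 [333.4504964  219.70980294]
 [335.88355435 217.19145475]
 [337.61735388 212.94476021]]
```

View pics/w1.png

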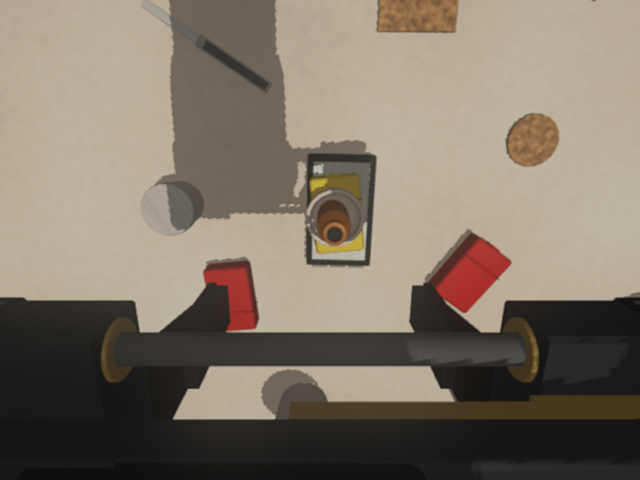

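The wrist view shows the bottle mouth at (335,234), the dish rim centre at about (334,217) and the mirror centre at (340,209). This agrees with the top-view estimate to about 2 mm, so I descend in steps.

Call:
{"op": "apply_moves", "data": {"deltas": [{"translation": [-0.005,0.011,0],"turn": [0.0075,-0.008,0],"hand": 0.087},{"translation": [0,0,-0.035],"turn": [0,0,0],"hand": 0.087},{"translation": [0,0,-0.035],"turn": [0,0,0],"hand": 0.087},{"translation": [0,0,-0.01],"turn": [0,0,0],"hand": 0.087},{"translation": [0,0,0],"turn": [0,0,0],"hand": 0.087}]}}

```text
time: 2.65
ee_pos: [0.6206, -0.0973, 0.1485]
eef_rot: [0.119, 0.993, 0.005, 0.001]
ft_force: [0.7, 0.0, -0.1]
width: 0.0868
```

Call:
{"op": "apply_moves", "data": {"deltas": [{"translation": [0.003,-0.012,0],"turn": [-0.007,0.002,0],"hand": 0.087},{"translation": [0,0,0],"turn": [0,0,0],"hand": 0.087}]}}

```text
time: 2.85
ee_pos: [0.6245, -0.1085, 0.1515]
eef_rot: [0.118, 0.993, 0.001, 0.002]
ft_force: [-0.7, -0.7, 0.7]
width: 0.087
```

Call:
{"op": "apply_moves", "data": {"deltas": [{"translation": [0,0,0],"turn": [0,0,0],"hand": 0.087},{"translation": [0,0,0],"turn": [0,0,0],"hand": 0.087}]}}

```text
time: 3.05
ee_pos: [0.6257, -0.109, 0.1539]
eef_rot: [0.118, 0.993, 0.002, 0.004]
ft_force: [-0.0, -0.4, -0.1]
width: 0.0872
```

```bash
cat > st.py <<'E'
from bench import readout
import numpy as np
from scipy.spatial.transform import Rotation as R
s=readout.read_state();r=R.from_quat(s['eef_rot']).as_matrix()
y=np.degrees(np.arctan2(r[1,1],r[0,1]))
print('t',s['time'],'pos',s['ee_pos'].round(4),'jaw yaw',y.round(2),'tiltfix',[(-r[1,2]).round(4),(r[0,2]).round(4)],'w',round(s['width'],4),'F',s['ft_force'].round(1),'q',s['joint_positions'].round(2))
E
python3 st.py
```

```text
t 3.05 pos [ 0.6257 -0.109   0.1539] jaw yaw 76.4 tiltfix [np.float64(-0.0021), np.float64(0.0078)] w 0.0872 F [-0.  -0.4 -0.1] q [-0.36  0.45  0.6   1.57 -0.27  1.2   1.63]
```

Call:
{"op": "apply_moves", "data": {"deltas": [{"translation": [-0.002,-0.001,-0.025],"turn": [-0.001,0.005,0],"hand": 0.087},{"translation": [0,0,-0.025],"turn": [0,0,0],"hand": 0.087},{"translation": [0,0,-0.01],"turn": [0,0,0],"hand": 0.087},{"translation": [0,0,0],"turn": [0,0,0],"hand": 0.087}]}}

```text
time: 3.45
ee_pos: [0.6255, -0.1105, 0.0954]
eef_rot: [0.119, 0.993, 0.001, 0.004]
ft_force: [-0.2, -0.2, 0.9]
width: 0.087
```

```bash
python3 st.py
```

```text
t 3.45 pos [ 0.6255 -0.1105  0.0954] jaw yaw 76.37 tiltfix [np.float64(-0.0011), np.float64(0.0081)] w 0.087 F [-0.2 -0.2  0.9] q [-0.34  0.51  0.58  1.63 -0.31  1.09  1.66]
```

Call:
{"op": "apply_moves", "data": {"deltas": [{"translation": [-0.002,0,-0.01],"turn": [-0.001,0.008,0],"hand": 0.087},{"translation": [0,0,-0.005],"turn": [0,0,0],"hand": 0.087},{"translation": [0,0,0],"turn": [0,0,0],"hand": 0.06}]}}

```text
time: 3.75
ee_pos: [0.6245, -0.1107, 0.0816]
eef_rot: [0.119, 0.993, 0.0, 0.001]
ft_force: [-0.1, 0.2, 0.4]
width: 0.0841
```

```bash
python3 st.py; python3 - <<'E'
from h import *
cv2.imwrite('pics/w2.png',np.hstack([camera('wrist')[:,:,::-1][150:450,100:560]]));crop(camera('scene'),250,190,120,170,3,'pics/s2.png')
E
```

```text
t 3.75 pos [ 0.6245 -0.1107  0.0816] jaw yaw 76.37 tiltfix [np.float64(0.0002), np.float64(0.002)] w 0.0841 F [-0.1  0.2  0.4] q [-0.33  0.53  0.57  1.63 -0.32  1.07  1.67]
```

View pics/w2.png

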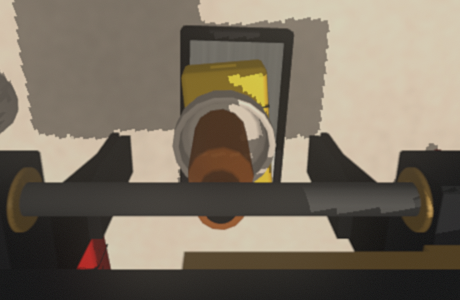

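The wrist view shows the bottle centred between the fingers, with its mouth at about (221,215) of the crop, so I close.

Call:
{"op": "apply_moves", "data": {"deltas": [{"translation": [0,0,0],"turn": [0,0,0],"hand": 0.02},{"translation": [0,0,-0.001],"turn": [0,0,0],"hand": 0.02},{"translation": [0,0,0],"turn": [0,0,0],"hand": 0.02},{"translation": [0,0,-0.001],"turn": [0,0,0],"hand": 0.02},{"translation": [0,0,0],"turn": [0,0,0],"hand": 0.02}], "newtons": 10}}

```text
time: 4.35
ee_pos: [0.6255, -0.1109, 0.0813]
eef_rot: [0.119, 0.993, 0.0, 0.002]
ft_force: [-0.3, 0.3, 0.5]
width: 0.039
```

Call:
{"op": "apply_moves", "data": {"deltas": [{"translation": [0,0,0],"turn": [0,0,0],"hand": 0.02},{"translation": [0,0,0],"turn": [0,0,0],"hand": 0.02},{"translation": [0,0,0],"turn": [0,0,0],"hand": 0.02}]}}

```text
time: 4.65
ee_pos: [0.6255, -0.1109, 0.0813]
eef_rot: [0.119, 0.993, 0.0, 0.002]
ft_force: [1.4, -0.4, -0.4]
width: 0.0275
```

```bash
python3 st.py
```

```text
t 4.65 pos [ 0.6255 -0.1109  0.0813] jaw yaw 76.37 tiltfix [np.float64(0.0002), np.float64(0.0047)] w 0.0275 F [ 1.4 -0.4 -0.4] q [-0.33  0.53  0.57  1.63 -0.32  1.07  1.67]
```

Call:
{"op": "apply_moves", "data": {"deltas": [{"translation": [0,0,0.01],"turn": [0,0,0],"hand": 0.02},{"translation": [0,0,0.02],"turn": [0,0,0],"hand": 0.02},{"translation": [0,0,0.02],"turn": [0,0,0],"hand": 0.02},{"translation": [0,0,0.01],"turn": [0,0,0],"hand": 0.02},{"translation": [0,0,0],"turn": [0,0,0],"hand": 0.02}], "newtons": 12}}

```text
time: 5.15
ee_pos: [0.6249, -0.1111, 0.145]
eef_rot: [0.119, 0.993, 0.0, 0.002]
ft_force: [-0.6, 0.1, -1.0]
width: 0.0274
```

Call:
{"op": "apply_moves", "data": {"deltas": [{"translation": [-0.002,0.02,0],"turn": [0,0,0],"hand": 0.02},{"translation": [-0.004,0.04,0],"turn": [0,0,0],"hand": 0.02},{"translation": [-0.003,0.04,0],"turn": [0,0,0],"hand": 0.02},{"translation": [-0.003,0.04,0],"turn": [0,0,0],"hand": 0.02},{"translation": [-0.002,0.02,0],"turn": [0,0,0],"hand": 0.02}]}}

```text
time: 5.65
ee_pos: [0.6083, 0.0489, 0.1429]
eef_rot: [0.123, 0.992, -0.001, 0.001]
ft_force: [0.5, -0.2, -0.6]
width: 0.0273
```

```bash
python3 st.py
```

```text
t 5.65 pos [0.6083 0.0489 0.1429] jaw yaw 75.86 tiltfix [np.float64(0.003), np.float64(0.0024)] w 0.0273 F [ 0.5 -0.2 -0.6] q [-0.6   0.4   0.56  1.65 -0.23  1.16  1.34]
```

Call:
{"op": "apply_moves", "data": {"deltas": [{"translation": [0.001,0.02,0],"turn": [0.003,0.002,0],"hand": 0.02},{"translation": [0.001,0.018,-0.01],"turn": [0,0,0],"hand": 0.02},{"translation": [0,0.003,-0.02],"turn": [0,0,0],"hand": 0.02},{"translation": [0,0,-0.02],"turn": [0,0,0],"hand": 0.02},{"translation": [0,0,0],"turn": [0,0,0],"hand": 0.02}]}}

```text
time: 6.15
ee_pos: [0.608, 0.0977, 0.0865]
eef_rot: [0.12, 0.993, 0.0, -0.002]
ft_force: [-0.7, -0.0, -0.5]
width: 0.0277
```

```bash
python3 st.py
```

```text
t 6.15 pos [0.608  0.0977 0.0865] jaw yaw 76.26 tiltfix [np.float64(-0.0007), np.float64(-0.0034)] w 0.0277 F [-0.7 -0.  -0.5] q [-0.64  0.47  0.52  1.67 -0.27  1.07  1.3 ]
```

Call:
{"op": "apply_moves", "data": {"deltas": [{"translation": [0.003,-0.004,0],"turn": [0,-0.003,0],"hand": 0.02},{"translation": [0,0,-0.02],"turn": [0,0,0],"hand": 0.02},{"translation": [0,0,-0.01],"turn": [0,0,0],"hand": 0.02},{"translation": [0,0,0],"turn": [0,0,0],"hand": 0.02}]}}

```text
time: 6.55
ee_pos: [0.6127, 0.0913, 0.0571]
eef_rot: [0.121, 0.993, -0.0, 0.001]
ft_force: [-0.3, 0.5, -0.1]
width: 0.0276
```

```bash
python3 st.py;python3 - <<'E'
from h import *
s=camera('scene');c=calibration('scene');print(proj(c,[[.6097,.0933,.004],[.6097,.0933,.02]]))
crop(s,310,150,110,110,4,'pics/s3.png')
E
```

```text
t 6.55 pos [0.6127 0.0913 0.0571] jaw yaw 76.11 tiltfix [np.float64(0.0003), np.float64(0.002)] w 0.0276 F [-0.3  0.5 -0.1] q [-0.62  0.51  0.51  1.69 -0.29  1.01  1.32]
[[360.0621111  229.92309939]
 [360.59323495 224.46794381]]
```

View pics/s3.png

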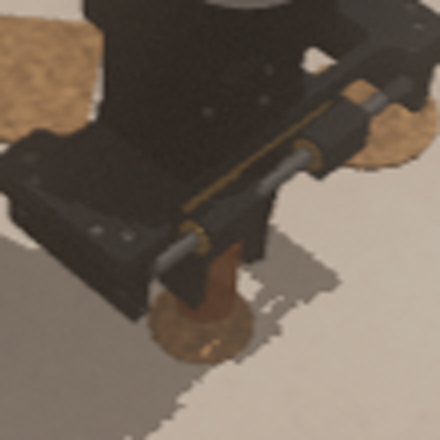

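The bottle foot hangs over the mat, whose centre is at (202,325) of the crop. Final correction and set-down next.

Call:
{"op": "apply_moves", "data": {"deltas": [{"translation": [-0.0015,0.002,-0.004],"turn": [0,0.002,0],"hand": 0.02},{"translation": [0,0,-0.004],"turn": [0,0,0],"hand": 0.02},{"translation": [0,0,0],"turn": [0,0,0],"hand": 0.02}]}}

```text
time: 6.9
ee_pos: [0.6126, 0.0934, 0.0514]
eef_rot: [0.121, 0.993, 0.001, 0.002]
ft_force: [0.7, 0.2, -0.4]
width: 0.0278
```

```bash
python3 st.py
```

```text
t 6.9 pos [0.6126 0.0934 0.0514] jaw yaw 76.08 tiltfix [np.float64(-0.0008), np.float64(0.0033)] w 0.0278 F [ 0.7  0.2 -0.4] q [-0.62  0.52  0.51  1.69 -0.29  1.    1.32]
```

Call:
{"op": "apply_moves", "data": {"deltas": [{"translation": [-0.003,0,-0.005],"turn": [0,0.003,0],"hand": 0.02},{"translation": [0,0,-0.004],"turn": [0,0,0],"hand": 0.02},{"translation": [0,0,0],"turn": [0,0,0],"hand": 0.02}]}}

```text
time: 7.2
ee_pos: [0.6096, 0.0936, 0.0422]
eef_rot: [0.121, 0.993, 0.001, 0.0]
ft_force: [-0.4, 0.3, -0.4]
width: 0.0274
```

```bash
python3 st.py
```

```text
t 7.2 pos [0.6096 0.0936 0.0422] jaw yaw 76.1 tiltfix [np.float64(-0.0012), np.float64(0.0008)] w 0.0274 F [-0.4  0.3 -0.4] q [-0.62  0.53  0.5   1.7  -0.3   0.98  1.32]
```

Call:
{"op": "apply_moves", "data": {"deltas": [{"translation": [0.001,0,-0.001],"turn": [0,0,0],"hand": 0.02},{"translation": [0,0,0],"turn": [0,0,0],"hand": 0.02}]}}

```text
time: 7.4
ee_pos: [0.6108, 0.0936, 0.0413]
eef_rot: [0.121, 0.993, 0.001, 0.0]
ft_force: [-0.3, -0.3, 0.1]
width: 0.0277
```

```bash
python3 st.py
```

```text
t 7.4 pos [0.6108 0.0936 0.0413] jaw yaw 76.1 tiltfix [np.float64(-0.0013), np.float64(0.0009)] w 0.0277 F [-0.3 -0.3  0.1] q [-0.62  0.53  0.5   1.7  -0.3   0.98  1.32]
```

Call:
{"op": "apply_moves", "data": {"deltas": [{"translation": [0,0,-0.001],"turn": [0,0,0],"hand": 0.02},{"translation": [0,0,-0.0005],"turn": [0,0,0],"hand": 0.02}]}}

```text
time: 7.6
ee_pos: [0.6114, 0.0936, 0.0413]
eef_rot: [0.121, 0.993, 0.001, 0.001]
ft_force: [-2.6, -0.3, 4.8]
width: 0.0281
```

Call:
{"op": "apply_moves", "data": {"deltas": [{"translation": [0,0,0],"turn": [0,0,0],"hand": 0.04},{"translation": [0,0,0],"turn": [0,0,0],"hand": 0.06},{"translation": [0,0,0],"turn": [0,0,0],"hand": 0.087},{"translation": [0,0,0],"turn": [0,0,0],"hand": 0.087},{"translation": [0,0,0],"turn": [0,0,0],"hand": 0.087}]}}

```text
time: 8.1
ee_pos: [0.6117, 0.0936, 0.0412]
eef_rot: [0.121, 0.993, 0.001, 0.001]
ft_force: [-0.4, -0.4, 0.6]
width: 0.0596
```

```bash
python3 st.py
```

```text
t 8.1 pos [0.6117 0.0936 0.0412] jaw yaw 76.08 tiltfix [np.float64(-0.0019), np.float64(0.0025)] w 0.0596 F [-0.4 -0.4  0.6] q [-0.62  0.53  0.5   1.7  -0.3   0.98  1.32]
```

Call:
{"op": "apply_moves", "data": {"deltas": [{"translation": [0,0,0.01],"turn": [0,0,0],"hand": 0.087},{"translation": [0,0,0.035],"turn": [0,0,0],"hand": 0.087},{"translation": [0,0,0.035],"turn": [0,0,0],"hand": 0.087},{"translation": [0,0,0.02],"turn": [0,0,0],"hand": 0.087},{"translation": [0,0,0],"turn": [0,0,0],"hand": 0.087}]}}

```text
time: 8.6
ee_pos: [0.6108, 0.0929, 0.1466]
eef_rot: [0.121, 0.993, 0.001, 0.001]
ft_force: [0.6, -0.2, 0.3]
width: 0.0862
```

Call:
{"op": "apply_moves", "data": {"deltas": [{"translation": [0.002,-0.03,0],"turn": [0,0,0],"hand": 0.087},{"translation": [0.003,-0.045,0],"turn": [0,0,0],"hand": 0.087},{"translation": [0.003,-0.045,0],"turn": [0,0,0],"hand": 0.087},{"translation": [0.003,-0.045,0],"turn": [0,0,0],"hand": 0.087},{"translation": [0,-0.015,0],"turn": [0,0,0],"hand": 0.087}]}}

```text
time: 9.1
ee_pos: [0.6205, -0.0878, 0.1464]
eef_rot: [0.117, 0.993, 0.002, 0.001]
ft_force: [-0.2, -0.2, 0.0]
width: 0.0868
```

```bash
python3 st.py; python3 - <<'E'
from h import *
t=camera('top');crop(t,170,165,130,100,6,'pics/t4.png');cv2.imwrite('pics/t4full.png',t[:,:,::-1])
c=calibration('top');print(proj(c,[[.6097,.0933,.074],[.6097,.0933,.004]]),unproj(c,[[0,0]],0)[0,0])
E
```

```text
t 9.1 pos [ 0.6205 -0.0878  0.1464] jaw yaw 76.57 tiltfix [np.float64(-0.0033), np.float64(0.0017)] w 0.0868 F [-0.2 -0.2  0. ] q [-0.39  0.44  0.6   1.6  -0.27  1.18  1.6 ]
[[271.41592499 216.43612925]
 [273.89595584 224.4496783 ]] 1.1774316138674257
```

View pics/t4.png

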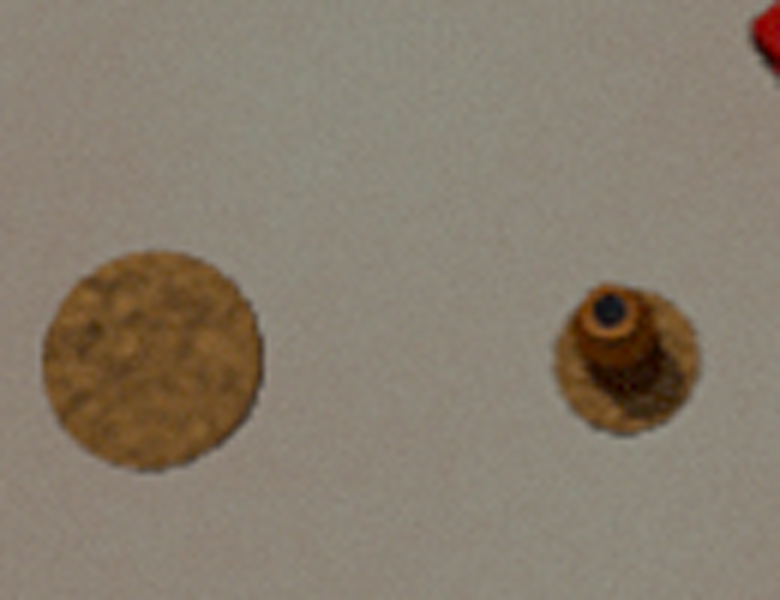

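The bottle mouth sits at (609,310) of the crop, within 1 mm of the position for a centred upright bottle. Now the dish.

Call:
{"op": "apply_moves", "data": {"deltas": [{"translation": [0.002,-0.019,0],"turn": [-0.003,0.001,0],"hand": 0.087},{"translation": [0,0,-0.02],"turn": [0,0,0],"hand": 0.087},{"translation": [0,0,-0.025],"turn": [0,0,0],"hand": 0.087},{"translation": [0,0,-0.01],"turn": [0,0,0],"hand": 0.087},{"translation": [0,0,0],"turn": [0,0,0],"hand": 0.087}]}}

```text
time: 9.65
ee_pos: [0.622, -0.1058, 0.0883]
eef_rot: [0.117, 0.993, 0.001, -0.001]
ft_force: [-0.8, 0.7, 0.1]
width: 0.0871
```

```bash
python3 st.py
```

```text
t 9.65 pos [ 0.622  -0.1058  0.0883] jaw yaw 76.53 tiltfix [np.float64(-0.0019), np.float64(-0.001)] w 0.0871 F [-0.8  0.7  0.1] q [-0.34  0.52  0.58  1.63 -0.31  1.09  1.66]
```

Call:
{"op": "apply_moves", "data": {"deltas": [{"translation": [0.003,-0.0025,-0.01],"turn": [-0.001,-0.001,0],"hand": 0.087},{"translation": [0,0,-0.01],"turn": [0,0,0],"hand": 0.087},{"translation": [0,0,-0.004],"turn": [0,0,0],"hand": 0.087},{"translation": [0,0,0],"turn": [0,0,0],"hand": 0.087}]}}

```text
time: 10.05
ee_pos: [0.6264, -0.1069, 0.0641]
eef_rot: [0.116, 0.993, 0.001, 0.001]
ft_force: [0.5, 0.6, 1.4]
width: 0.0868
```

```bash
python3 st.py;python3 - <<'E'
from h import *
c=calibration('wrist');w=camera('wrist');crop(w,180,120,320,230,2,'pics/w5.png')
print((proj(c,[[.6245,-.1086,.06],[.6273,-.1064,.04]])-[180,120])*2)
E
```

```text
t 10.05 pos [ 0.6264 -0.1069  0.0641] jaw yaw 76.64 tiltfix [np.float64(-0.0013), np.float64(0.002)] w 0.0868 F [0.5 0.6 1.4] q [-0.33  0.55  0.57  1.64 -0.33  1.05  1.68]
[[266.79141279 383.26030875]
 [278.86035714 354.40664065]]
```

View pics/w5.png

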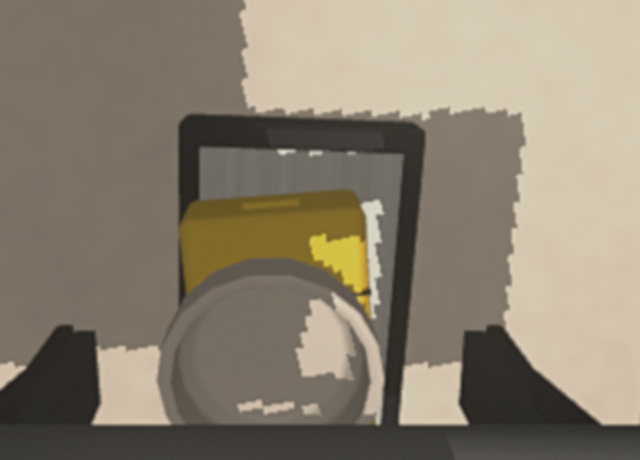

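The dish rim spans x 158–385 of the crop (centre 271) and the fingers' midpoint is at 280, so I shift 2 mm toward -y, go down 7 mm and close.

Call:
{"op": "apply_moves", "data": {"deltas": [{"translation": [-0.0015,-0.002,-0.004],"turn": [-0.001,0.002,0],"hand": 0.087},{"translation": [0,0,-0.003],"turn": [0,0,0],"hand": 0.087},{"translation": [0,0,0],"turn": [0,0,0],"hand": 0.087}]}}

```text
time: 10.4
ee_pos: [0.6254, -0.1093, 0.0578]
eef_rot: [0.116, 0.993, 0.0, 0.001]
ft_force: [-0.5, -0.5, -0.1]
width: 0.087
```

```bash
python3 st.py
```

```text
t 10.4 pos [ 0.6254 -0.1093  0.0578] jaw yaw 76.64 tiltfix [np.float64(-0.0002), np.float64(0.0016)] w 0.087 F [-0.5 -0.5 -0.1] q [-0.33  0.56  0.56  1.65 -0.34  1.03  1.68]
```

Call:
{"op": "apply_moves", "data": {"deltas": [{"translation": [0,0,-0.001],"turn": [0,0,0],"hand": 0.045},{"translation": [0,0,0],"turn": [0,0,0],"hand": 0.045},{"translation": [0,0,0],"turn": [0,0,0],"hand": 0.045},{"translation": [0,0,0],"turn": [0,0,0],"hand": 0.045},{"translation": [0,0,0],"turn": [0,0,0],"hand": 0.045}], "newtons": 12}}

```text
time: 10.9
ee_pos: [0.6257, -0.1093, 0.0572]
eef_rot: [0.116, 0.993, 0.0, 0.001]
ft_force: [-0.2, -0.2, 0.7]
width: 0.0548
```

Call:
{"op": "apply_moves", "data": {"deltas": [{"translation": [0,0,0],"turn": [0,0,0],"hand": 0.045},{"translation": [0,0,0],"turn": [0,0,0],"hand": 0.045}]}}

```text
time: 11.1
ee_pos: [0.6257, -0.1093, 0.0572]
eef_rot: [0.116, 0.993, 0.0, 0.001]
ft_force: [0.5, 0.1, 0.1]
width: 0.0519
```

```bash
python3 st.py
```

```text
t 11.1 pos [ 0.6257 -0.1093  0.0572] jaw yaw 76.64 tiltfix [np.float64(-0.0002), np.float64(0.0024)] w 0.0519 F [0.5 0.1 0.1] q [-0.32  0.56  0.56  1.65 -0.34  1.03  1.68]
```

Call:
{"op": "apply_moves", "data": {"deltas": [{"translation": [0,0,0.008],"turn": [0,0,0],"hand": 0.045},{"translation": [0,0,0.02],"turn": [0,0,0],"hand": 0.045},{"translation": [0,0,0.035],"turn": [0,0,0],"hand": 0.045},{"translation": [0,0,0.035],"turn": [0,0,0],"hand": 0.045},{"translation": [0,0,0.025],"turn": [0,0,0],"hand": 0.045}], "newtons": 15}}

```text
time: 11.6
ee_pos: [0.6223, -0.109, 0.1819]
eef_rot: [0.117, 0.993, -0.0, -0.003]
ft_force: [0.4, 0.7, -1.8]
width: 0.0519
```

```bash
python3 st.py
```

```text
t 11.6 pos [ 0.6223 -0.109   0.1819] jaw yaw 76.61 tiltfix [np.float64(-0.0001), np.float64(-0.0058)] w 0.0519 F [ 0.4  0.7 -1.8] q [-0.37  0.43  0.62  1.54 -0.26  1.26  1.63]
```

Call:
{"op": "apply_moves", "data": {"deltas": [{"translation": [-0.001,0.02,0],"turn": [0,-0.003,0],"hand": 0.045},{"translation": [-0.001,0.04,0],"turn": [0,0,0],"hand": 0.045},{"translation": [-0.001,0.04,0],"turn": [0,0,0],"hand": 0.045},{"translation": [-0.001,0.04,0],"turn": [0,0,0],"hand": 0.045},{"translation": [-0.001,0.04,0],"turn": [0,0,0],"hand": 0.045}]}}

```text
time: 12.1
ee_pos: [0.6183, 0.0665, 0.1916]
eef_rot: [0.124, 0.992, -0.001, 0.005]
ft_force: [0.8, 0.8, -1.2]
width: 0.0515
```

Call:
{"op": "apply_moves", "data": {"deltas": [{"translation": [-0.001,0.04,0],"turn": [0,0,0],"hand": 0.045},{"translation": [-0.001,0.04,0],"turn": [0,0,0],"hand": 0.045},{"translation": [-0.001,0.04,0],"turn": [0,0,0],"hand": 0.045},{"translation": [-0.001,0.02,0],"turn": [0,0,0],"hand": 0.045},{"translation": [0,0,0],"turn": [0,0,0],"hand": 0.045}]}}

```text
time: 12.6
ee_pos: [0.6117, 0.2199, 0.1945]
eef_rot: [0.12, 0.993, 0.001, 0.005]
ft_force: [-0.2, 0.1, -1.0]
width: 0.0519
```

```bash
python3 st.py
```

```text
t 12.6 pos [0.6117 0.2199 0.1945] jaw yaw 76.24 tiltfix [np.float64(-0.0009), np.float64(0.0101)] w 0.0519 F [-0.2  0.1 -1. ] q [-0.8   0.43  0.51  1.48 -0.21  1.28  1.07]
```

Call:
{"op": "apply_moves", "data": {"deltas": [{"translation": [0,0.02,0],"turn": [-0.001,0.008,0],"hand": 0.045},{"translation": [0,0.012,-0.02],"turn": [0,0,0],"hand": 0.045},{"translation": [0,0,-0.035],"turn": [0,0,0],"hand": 0.045},{"translation": [0,0,-0.035],"turn": [0,0,0],"hand": 0.045},{"translation": [0,0,-0.02],"turn": [0,0,0],"hand": 0.045}]}}

```text
time: 13.1
ee_pos: [0.6151, 0.2484, 0.0879]
eef_rot: [0.122, 0.993, 0.001, 0.005]
ft_force: [-0.6, 0.0, -1.2]
width: 0.0518
```

```bash
python3 st.py
```

```text
t 13.1 pos [0.6151 0.2484 0.0879] jaw yaw 76.03 tiltfix [np.float64(-0.0015), np.float64(0.0109)] w 0.0518 F [-0.6  0.  -1.2] q [-0.8   0.55  0.47  1.55 -0.27  1.1   1.06]
```

Call:
{"op": "apply_moves", "data": {"deltas": [{"translation": [-0.003,0.004,-0.02],"turn": [-0.001,0.01,0],"hand": 0.045},{"translation": [-0.001,0.001,-0.02],"turn": [0,0,0],"hand": 0.045},{"translation": [0,0,-0.01],"turn": [0,0,0],"hand": 0.045},{"translation": [0,0,0],"turn": [0,0,0],"hand": 0.045}]}}

```text
time: 13.5
ee_pos: [0.6104, 0.2493, 0.0339]
eef_rot: [0.124, 0.992, -0.002, -0.001]
ft_force: [-0.5, 1.0, -0.0]
width: 0.0518
```

```bash
python3 st.py
```

```text
t 13.5 pos [0.6104 0.2493 0.0339] jaw yaw 75.79 tiltfix [np.float64(0.0028), np.float64(-0.0031)] w 0.0518 F [-0.5  1.  -0. ] q [-0.79  0.62  0.45  1.58 -0.3   1.02  1.07]
```

Call:
{"op": "apply_moves", "data": {"deltas": [{"translation": [0.001,0.0043,-0.005],"turn": [0.003,-0.003,0],"hand": 0.045},{"translation": [0,0,-0.004],"turn": [0,0,0],"hand": 0.045},{"translation": [0,0,0],"turn": [0,0,0],"hand": 0.045}]}}

```text
time: 13.8
ee_pos: [0.6132, 0.254, 0.0268]
eef_rot: [0.124, 0.992, 0.001, 0.001]
ft_force: [-0.4, 1.1, -1.3]
width: 0.0517
```

```bash
python3 st.py
```

```text
t 13.8 pos [0.6132 0.254  0.0268] jaw yaw 75.76 tiltfix [np.float64(-0.0018), np.float64(0.0031)] w 0.0517 F [-0.4  1.1 -1.3] q [-0.79  0.63  0.44  1.58 -0.31  1.    1.07]
```

Call:
{"op": "apply_moves", "data": {"deltas": [{"translation": [-0.003,0,-0.004],"turn": [-0.001,0.003,0],"hand": 0.045},{"translation": [0,0,-0.001],"turn": [0,0,0],"hand": 0.045},{"translation": [0,0,0],"turn": [0,0,0],"hand": 0.045}]}}

```text
time: 14.1
ee_pos: [0.6106, 0.2544, 0.0227]
eef_rot: [0.124, 0.992, 0.001, 0.001]
ft_force: [0.7, -0.2, 0.2]
width: 0.0518
```

```bash
python3 st.py
```

```text
t 14.1 pos [0.6106 0.2544 0.0227] jaw yaw 75.77 tiltfix [np.float64(-0.0017), np.float64(0.0014)] w 0.0518 F [ 0.7 -0.2  0.2] q [-0.79  0.63  0.44  1.58 -0.31  1.    1.07]
```

Call:
{"op": "apply_moves", "data": {"deltas": [{"translation": [0,-0.0005,-0.0015],"turn": [-0.001,0.001,0],"hand": 0.045},{"translation": [0,0,-0.0008],"turn": [0,0,0],"hand": 0.045}]}}

```text
time: 14.3
ee_pos: [0.6107, 0.254, 0.0211]
eef_rot: [0.124, 0.992, 0.001, 0.0]
ft_force: [-5.1, -1.8, 8.4]
width: 0.0517
```

```bash
python3 st.py
```

```text
t 14.3 pos [0.6107 0.254  0.0211] jaw yaw 75.78 tiltfix [np.float64(-0.0011), np.float64(0.0007)] w 0.0517 F [-5.1 -1.8  8.4] q [-0.79  0.63  0.44  1.58 -0.31  0.99  1.07]
```

Call:
{"op": "apply_moves", "data": {"deltas": [{"translation": [0,0,0],"turn": [0,0,0],"hand": 0.065},{"translation": [0,0,0],"turn": [0,0,0],"hand": 0.087},{"translation": [0,0,0],"turn": [0,0,0],"hand": 0.087},{"translation": [0,0,0.01],"turn": [0,0,0],"hand": 0.087},{"translation": [0,0,0.03],"turn": [0,0,0],"hand": 0.087}]}}

```text
time: 14.8
ee_pos: [0.6086, 0.253, 0.0588]
eef_rot: [0.124, 0.992, -0.001, -0.002]
ft_force: [0.9, 0.8, -0.1]
width: 0.0825
```

Call:
{"op": "apply_moves", "data": {"deltas": [{"translation": [0,0,0.035],"turn": [0,0,0],"hand": 0.087},{"translation": [0,0,0.035],"turn": [0,0,0],"hand": 0.087},{"translation": [0,0,0.03],"turn": [0,0,0],"hand": 0.087}]}}

```text
time: 15.1
ee_pos: [0.608, 0.2523, 0.1636]
eef_rot: [0.124, 0.992, -0.002, -0.003]
ft_force: [0.7, 0.3, -0.6]
width: 0.087
```

```bash
python3 st.py;python3 - <<'E'
from h import *
t=camera('top');cv2.imwrite('pics/t6.png',t[:,:,::-1]);crop(t,340,175,66,75,8,'pics/t6c.png')
hsv=cv2.cvtColor(t,cv2.COLOR_RGB2HSV);m=cv2.inRange(hsv,(24,140,60),(35,255,255));m[:,:340]=0;m[:,410:]=0
k=max(cv2.findContours(m,0,1)[0],key=cv2.contourArea);r=cv2.minAreaRect(k);print(r,cv2.boxPoints(r))
E
```

```text
t 15.1 pos [0.608  0.2523 0.1636] jaw yaw 75.74 tiltfix [np.float64(0.0031), np.float64(-0.0055)] w 0.087 F [ 0.7  0.3 -0.6] q [-0.82  0.49  0.5   1.48 -0.24  1.25  1.02]
((374.7358093261719, 212.73146057128906), (23.06256675720215, 36.93975830078125), 7.594643592834473) [[360.86462 229.5153 ]
 [365.7467  192.89958]
 [388.607   195.94762]
 [383.7249  232.56334]]
```

View pics/t6c.png

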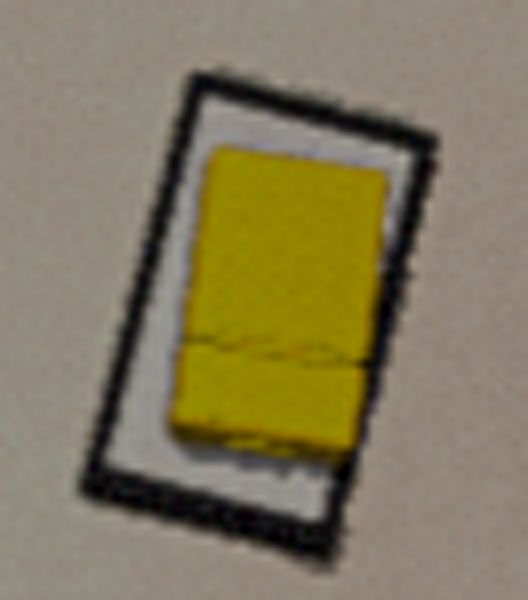

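The floss box is clean on the mirror: top-face corners at (206,149), (389,170), (353,445), (170,430) of the crop. The mirror outline has not moved.

```bash
python3 - <<'E'
from h import *
c=calibration('top')
f=lambda p:(np.array(p,float)+.5)/8-.5+np.array([340,175])
def rect(p,z):
    w=unproj(c,f(p),z)[:,:2];m=w.mean(0);l=(w[0]+w[1]-w[2]-w[3])/2;q=(w[0]+w[3]-w[1]-w[2])/2
    print(m.round(4),'len',np.linalg.norm(l).round(4),np.linalg.norm(q).round(4),'yaw',np.degrees(np.arctan2(l[1],l[0])).round(1),np.degrees(np.arctan2(-q[0],q[1])).round(1))
rect([(206,149),(389,170),(353,445),(170,430)],.04)
rect([(195,72),(438,135),(332,565),(82,490)],.016)
# silhouette fit of floss: project model hull vs mask, both
from scipy.optimize import least_squares
t=cv2.imread('pics/t6.png')[:,:,::-1]
hsv=cv2.cvtColor(t,cv2.COLOR_RGB2HSV)
def fit(m,L,W,z0,z1,p0):
    def ren(p):
        cs,sn=np.cos(p[2]),np.sin(p[2])
        P=[[p[0]+cs*a*L/2-sn*b*W/2,p[1]+sn*a*L/2+cs*b*W/2,z] for a in(1,-1) for b in(1,-1) for z in(z0,z1)]
        h=cv2.convexHull(((proj(c,P)+.5)*16*16).round().astype(np.int32))
        big=np.zeros((16*90,16*90),np.uint8);q=(h/16-np.array([340*16,165*16])).round().astype(np.int32)
        cv2.fillConvexPoly(big,q,255);return cv2.resize(big,(90,90),interpolation=cv2.INTER_AREA)/255.
    obs=cv2.GaussianBlur(m[165:255,340:430].astype(float),(0,0),1)
    g=lambda p:(cv2.GaussianBlur(ren(p),(0,0),1)-obs).ravel()
    r=least_squares(g,p0,diff_step=1e-3,x_scale=[.001,.001,.02]);
    from scipy.optimize import minimize
    r=minimize(lambda p:(g(np.array(p0)+np.array(p)*[.001,.001,.01])**2).sum(),[0,0,0],method='Nelder-Mead',options=dict(initial_simplex=[[0,0,0],[2,0,0],[0,2,0],[0,0,4]]))
    p=np.array(p0)+r.x*[.001,.001,.01];print(p[:2].round(4),np.degrees(p[2]).round(2),r.fun)
yel=cv2.inRange(hsv,(22,110,40),(36,255,255))/255.
fit(yel,.072,.046,.016,.040,[.627,-.1064,-.14])
dark=(t.max(2)<75)&(hsv[...,1]<120);k=dark.astype(np.uint8);k[:,:340]=0;k[:,410:]=0
k=cv2.convexHull(max(cv2.findContours(k,0,1)[0],key=cv2.contourArea));mm=np.zeros(t.shape[:2],np.uint8);cv2.fillConvexPoly(mm,k,1)
fit(mm,.112,.066,0,.016,[.629,-.104,-.27])
E
```

```text
[ 0.627  -0.1062] len 0.0709 0.0452 yaw -8.4 -5.8
[ 0.6289 -0.1042] len 0.1131 0.064 yaw -15.3 -16.1
[ 0.6283 -0.1075] -8.26 10.389064739038139
[ 0.792  -0.1784] -64.11 0.0
```

Call:
{"op": "apply_moves", "data": {"deltas": [{"translation": [0.002,-0.03,0.005],"turn": [0.003,-0.005,0.02],"hand": 0.087},{"translation": [0.002,-0.044,0],"turn": [0,0,0.02],"hand": 0.087},{"translation": [0.002,-0.044,0],"turn": [0,0,0.02],"hand": 0.087},{"translation": [0.002,-0.044,0],"turn": [0,0,0.02],"hand": 0.087},{"translation": [0.002,-0.044,0],"turn": [0,0,0.02],"hand": 0.087}]}}

```text
time: 15.65
ee_pos: [0.6202, 0.0504, 0.1807]
eef_rot: [0.066, 0.998, 0.006, 0.006]
ft_force: [0.8, -0.2, 0.7]
width: 0.0869
```

Call:
{"op": "apply_moves", "data": {"deltas": [{"translation": [0.002,-0.044,0],"turn": [0,0,0],"hand": 0.087},{"translation": [0.002,-0.044,0],"turn": [0,0,0],"hand": 0.087},{"translation": [0.002,-0.03,0],"turn": [0,0,0],"hand": 0.087},{"translation": [0,-0.015,0],"turn": [0,0,0],"hand": 0.087},{"translation": [0,0,0],"turn": [0,0,0],"hand": 0.087}]}}

```text
time: 16.15
ee_pos: [0.625, -0.0965, 0.1845]
eef_rot: [0.071, 0.997, 0.005, 0.008]
ft_force: [0.2, 0.3, 0.6]
width: 0.087
```

```bash
python3 st.py; python3 - <<'E'
from h import *
t=camera('top');crop(t,165,165,130,100,6,'pics/t7.png')
c=calibration('top');print((proj(c,[[.6101,.2538,.024],[.6101,.2538,.004]])+.5-[165,165])*6-.5)
E
```

```text
t 16.15 pos [ 0.625  -0.0965  0.1845] jaw yaw 81.91 tiltfix [np.float64(-0.0094), np.float64(0.0173)] w 0.087 F [0.2 0.3 0.6] q [-0.37  0.41  0.6   1.55 -0.25  1.24  1.7 ]
[[170.42371747 345.71148934]
 [182.06180586 358.79775733]]
```

View pics/t7.png

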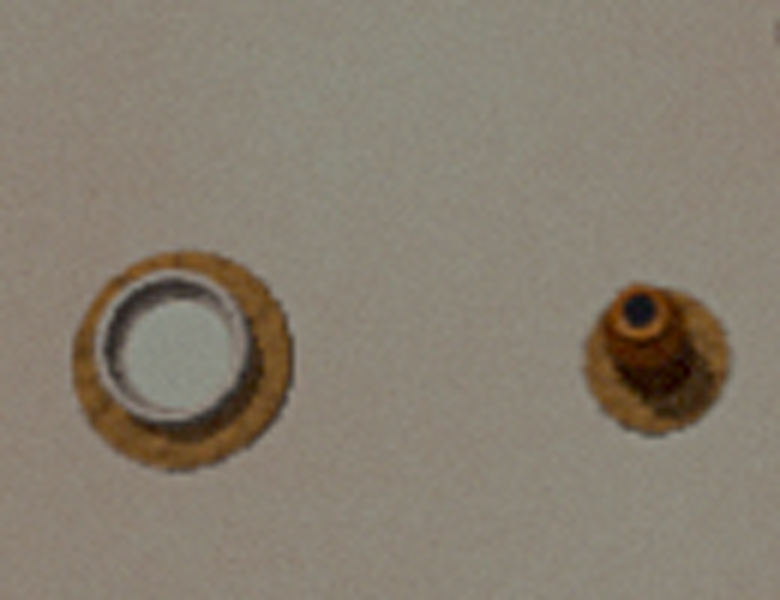

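The dish rim centre is at (173,347) of the crop against (170,346) predicted, so it is centred to about 1 mm. Now the floss box.

Call:
{"op": "apply_moves", "data": {"deltas": [{"translation": [0.002,-0.01,-0.02],"turn": [-0.008,0.014,0],"hand": 0.087},{"translation": [0,0,-0.035],"turn": [0,0,0],"hand": 0.087},{"translation": [0,0,-0.035],"turn": [0,0,0],"hand": 0.087},{"translation": [0,0,-0.015],"turn": [0,0,0],"hand": 0.087},{"translation": [0,0,0],"turn": [0,0,0],"hand": 0.087}]}}

```text
time: 16.7
ee_pos: [0.63, -0.0912, 0.0776]
eef_rot: [0.063, 0.998, 0.004, 0.003]
ft_force: [-0.2, -0.8, 0.8]
width: 0.087
```

```bash
python3 st.py
```

```text
t 16.7 pos [ 0.63   -0.0912  0.0776] jaw yaw 82.8 tiltfix [np.float64(-0.008), np.float64(0.006)] w 0.087 F [-0.2 -0.8  0.8] q [-0.34  0.53  0.55  1.63 -0.32  1.07  1.75]
```

Call:
{"op": "apply_moves", "data": {"deltas": [{"translation": [-0.001,-0.0155,0],"turn": [-0.006,0.005,-0.015],"hand": 0.087},{"translation": [0,0,-0.015],"turn": [0,0,0],"hand": 0.087},{"translation": [0,0,0],"turn": [0,0,0],"hand": 0.087}]}}

```text
time: 17.0
ee_pos: [0.631, -0.1059, 0.0649]
eef_rot: [0.069, 0.998, 0.001, 0.002]
ft_force: [0.1, 0.7, -0.3]
width: 0.0874
```

```bash
python3 st.py;python3 - <<'E'
from h import *
c=calibration('wrist');w=camera('wrist');crop(w,180,120,320,230,2,'pics/w8.png')
E
```

```text
t 17.0 pos [ 0.631  -0.1059  0.0649] jaw yaw 82.03 tiltfix [np.float64(-0.002), np.float64(0.0046)] w 0.0874 F [ 0.1  0.7 -0.3] q [-0.32  0.55  0.55  1.63 -0.33  1.05  1.76]
```

View pics/w8.png

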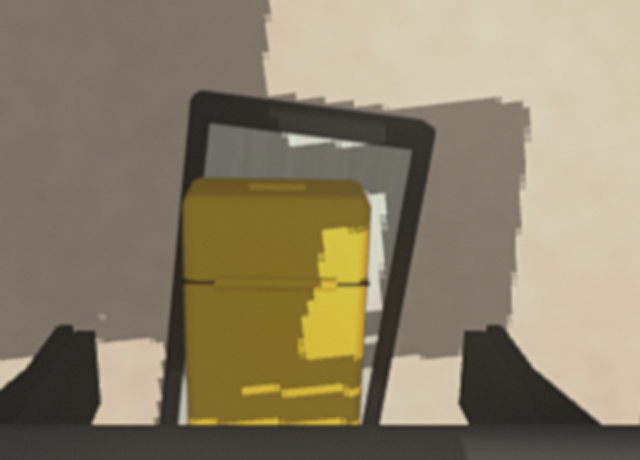

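The floss edges are parallel to the fingers (left x 183–187, right 370–362, centre 275 against finger midpoint 280), so the yaw is right and I shift 1 mm toward -y, then descend.

Call:
{"op": "apply_moves", "data": {"deltas": [{"translation": [-0.002,-0.0012,-0.01],"turn": [-0.002,0.004,0],"hand": 0.087},{"translation": [0,0,-0.012],"turn": [0,0,0],"hand": 0.087},{"translation": [0,0,-0.005],"turn": [0,0,0],"hand": 0.087},{"translation": [0,0,0],"turn": [0,0,0],"hand": 0.087}]}}

```text
time: 17.45
ee_pos: [0.6302, -0.1084, 0.0383]
eef_rot: [0.07, 0.998, -0.0, 0.002]
ft_force: [0.2, -1.5, 0.0]
width: 0.087
```

```bash
python3 st.py
```

```text
t 17.45 pos [ 0.6302 -0.1084  0.0383] jaw yaw 81.96 tiltfix [np.float64(0.0008), np.float64(0.0042)] w 0.087 F [ 0.2 -1.5  0. ] q [-0.31  0.59  0.54  1.65 -0.35  1.    1.78]
```

Call:
{"op": "apply_moves", "data": {"deltas": [{"translation": [-0.0015,0.001,-0.003],"turn": [0,0.004,0],"hand": 0.06},{"translation": [0,0,0],"turn": [0,0,0],"hand": 0.04},{"translation": [0,0,0],"turn": [0,0,0],"hand": 0.04},{"translation": [0,0,0],"turn": [0,0,0],"hand": 0.04},{"translation": [0,0,0],"turn": [0,0,0],"hand": 0.04}], "newtons": 12}}

```text
time: 17.95
ee_pos: [0.6289, -0.1072, 0.0354]
eef_rot: [0.07, 0.998, -0.0, 0.0]
ft_force: [0.1, 0.0, -1.1]
width: 0.0551
```

Call:
{"op": "apply_moves", "data": {"deltas": [{"translation": [0,0,0],"turn": [0,0,0],"hand": 0.04},{"translation": [0,0,0],"turn": [0,0,0],"hand": 0.04}]}}

```text
time: 18.15
ee_pos: [0.6291, -0.1072, 0.0357]
eef_rot: [0.07, 0.998, -0.0, 0.0]
ft_force: [0.2, 0.2, -0.3]
width: 0.0461
```

```bash
python3 st.py
```

```text
t 18.15 pos [ 0.6291 -0.1072  0.0357] jaw yaw 81.97 tiltfix [np.float64(0.0007), np.float64(0.0009)] w 0.0461 F [ 0.2  0.2 -0.3] q [-0.31  0.59  0.54  1.65 -0.35  1.    1.78]
```

Call:
{"op": "apply_moves", "data": {"deltas": [{"translation": [0,0,0.006],"turn": [0,0,0],"hand": 0.04},{"translation": [0,0,0.015],"turn": [0,0,0],"hand": 0.04},{"translation": [0,0,0.025],"turn": [0,0,0],"hand": 0.04},{"translation": [0,0,0.015],"turn": [0,0,0],"hand": 0.04},{"translation": [0,0,0],"turn": [0,0,0],"hand": 0.04}], "newtons": 15}}

```text
time: 18.65
ee_pos: [0.6291, -0.1075, 0.102]
eef_rot: [0.07, 0.998, -0.0, 0.001]
ft_force: [0.4, 0.5, -0.6]
width: 0.046
```

Call:
{"op": "apply_moves", "data": {"deltas": [{"translation": [-0.015,0.01,0],"turn": [0,0,-0.025],"hand": 0.04},{"translation": [-0.032,0.02,0],"turn": [0,0,-0.025],"hand": 0.04},{"translation": [-0.032,0.02,0],"turn": [0,0,-0.025],"hand": 0.04},{"translation": [-0.032,0.02,0],"turn": [0,0,-0.025],"hand": 0.04},{"translation": [-0.032,0.02,0],"turn": [0,0,-0.02],"hand": 0.04}]}}

```text
time: 19.15
ee_pos: [0.4835, -0.0184, 0.1009]
eef_rot: [0.134, 0.991, -0.002, 0.002]
ft_force: [0.3, 0.7, 0.1]
width: 0.0457
```

```bash
python3 st.py
```

```text
t 19.15 pos [ 0.4835 -0.0184  0.1009] jaw yaw 74.64 tiltfix [np.float64(0.0045), np.float64(0.0038)] w 0.0457 F [0.3 0.7 0.1] q [-0.64  0.16  0.63  2.02 -0.1   1.    1.34]
```

Call:
{"op": "apply_moves", "data": {"deltas": [{"translation": [-0.015,0.012,0],"turn": [0.004,0.004,0],"hand": 0.04},{"translation": [-0.015,0.012,0],"turn": [0,0,0],"hand": 0.04},{"translation": [-0.004,0.003,-0.015],"turn": [0,0,0],"hand": 0.04},{"translation": [0,0,-0.015],"turn": [0,0,0],"hand": 0.04},{"translation": [0,0,0],"turn": [0,0,0],"hand": 0.04}]}}

```text
time: 19.65
ee_pos: [0.4428, 0.0138, 0.0688]
eef_rot: [0.131, 0.991, 0.002, -0.001]
ft_force: [0.1, -0.2, -0.9]
width: 0.0462
```

```bash
python3 st.py
```

```text
t 19.65 pos [0.4428 0.0138 0.0688] jaw yaw 74.94 tiltfix [np.float64(-0.0043), np.float64(-0.0023)] w 0.0462 F [ 0.1 -0.2 -0.9] q [-0.69  0.11  0.59  2.13 -0.09  0.92  1.26]
```

Call:
{"op": "apply_moves", "data": {"deltas": [{"translation": [0.001,-0.001,-0.015],"turn": [-0.003,-0.002,0],"hand": 0.04},{"translation": [0,0,-0.015],"turn": [0,0,0],"hand": 0.04},{"translation": [0,0,-0.005],"turn": [0,0,0],"hand": 0.04},{"translation": [0,0,0],"turn": [0,0,0],"hand": 0.04}]}}

```text
time: 20.05
ee_pos: [0.4446, 0.0124, 0.0343]
eef_rot: [0.131, 0.991, 0.001, 0.0]
ft_force: [0.1, 0.0, 0.3]
width: 0.0458
```

```bash
python3 st.py
```

```text
t 20.05 pos [0.4446 0.0124 0.0343] jaw yaw 74.89 tiltfix [np.float64(-0.0011), np.float64(0.0007)] w 0.0458 F [0.1 0.  0.3] q [-0.67  0.19  0.59  2.15 -0.14  0.83  1.31]
```

Call:
{"op": "apply_moves", "data": {"deltas": [{"translation": [-0.0008,0,-0.005],"turn": [-0.001,0.001,0],"hand": 0.04},{"translation": [0,0,-0.004],"turn": [0,0,0],"hand": 0.04},{"translation": [0,0,0],"turn": [0,0,0],"hand": 0.04}]}}

```text
time: 20.35
ee_pos: [0.4448, 0.0124, 0.0261]
eef_rot: [0.132, 0.991, 0.0, 0.001]
ft_force: [-0.3, -0.8, 0.1]
width: 0.0459
```

```bash
python3 st.py
```

```text
t 20.35 pos [0.4448 0.0124 0.0261] jaw yaw 74.87 tiltfix [np.float64(-0.0007), np.float64(0.0015)] w 0.0459 F [-0.3 -0.8  0.1] q [-0.67  0.21  0.58  2.16 -0.16  0.81  1.32]
```

Call:
{"op": "apply_moves", "data": {"deltas": [{"translation": [-0.001,0,-0.002],"turn": [0,0.001,0],"hand": 0.04},{"translation": [0,0,-0.001],"turn": [0,0,0],"hand": 0.04}]}}

```text
time: 20.55
ee_pos: [0.4441, 0.0125, 0.0235]
eef_rot: [0.132, 0.991, 0.001, 0.0]
ft_force: [-7.2, -0.4, 14.4]
width: 0.0458
```

```bash
python3 st.py
```

```text
t 20.55 pos [0.4441 0.0125 0.0235] jaw yaw 74.86 tiltfix [np.float64(-0.0011), np.float64(0.0009)] w 0.0458 F [-7.2 -0.4 14.4] q [-0.67  0.21  0.58  2.16 -0.16  0.81  1.32]
```

Call:
{"op": "apply_moves", "data": {"deltas": [{"translation": [0,0,0],"turn": [0,0,0],"hand": 0.06},{"translation": [0,0,0],"turn": [0,0,0],"hand": 0.087},{"translation": [0,0,0],"turn": [0,0,0],"hand": 0.087},{"translation": [0,0,0],"turn": [0,0,0],"hand": 0.087},{"translation": [0,0,0.01],"turn": [0,0,0],"hand": 0.087}]}}

```text
time: 21.05
ee_pos: [0.4436, 0.0124, 0.0333]
eef_rot: [0.132, 0.991, 0.0, -0.0]
ft_force: [0.3, -0.1, 0.6]
width: 0.0781
```

Call:
{"op": "apply_moves", "data": {"deltas": [{"translation": [0,0,0.035],"turn": [0,0,0],"hand": 0.087},{"translation": [0,0,0.035],"turn": [0,0,0],"hand": 0.087},{"translation": [0.01,0.03,0.04],"turn": [0,0,0],"hand": 0.087},{"translation": [0.01,0.045,0],"turn": [0,0,0],"hand": 0.087},{"translation": [0.01,0.045,0],"turn": [0,0,0],"hand": 0.087}]}}

```text
time: 21.55
ee_pos: [0.4736, 0.1279, 0.1517]
eef_rot: [0.138, 0.99, 0.001, 0.001]
ft_force: [0.8, -0.1, -0.3]
width: 0.0873
```

Call:
{"op": "apply_moves", "data": {"deltas": [{"translation": [0.0,0.045,0],"turn": [0,0,0],"hand": 0.087},{"translation": [0.0,0.045,0],"turn": [0,0,0],"hand": 0.087},{"translation": [0.0,0.03,0],"turn": [0,0,0],"hand": 0.087},{"translation": [0,0,0],"turn": [0,0,0],"hand": 0.087}]}}

```text
time: 21.95
ee_pos: [0.4736, 0.2592, 0.1562]
eef_rot: [0.136, 0.991, 0.003, 0.004]
ft_force: [-0.0, -0.6, -0.1]
width: 0.0868
```

```bash
python3 st.py; python3 - <<'E'
from h import *
t=camera('top');cv2.imwrite('pics/t9.png',t[:,:,::-1])
a=cv2.resize(t[270:345,270:345,::-1],(390,390),interpolation=cv2.INTER_CUBIC);b=cv2.resize(t[175:250,335:410,::-1],(390,390),interpolation=cv2.INTER_CUBIC)
cv2.imwrite('pics/t9c.png',np.hstack([a,b]))
E
```

```text
t 21.95 pos [0.4736 0.2592 0.1562] jaw yaw 74.41 tiltfix [np.float64(-0.0053), np.float64(0.0081)] w 0.0868 F [-0.  -0.6 -0.1] q [-0.96  0.2   0.42  1.82 -0.09  1.13  0.79]
```

View pics/t9c.png

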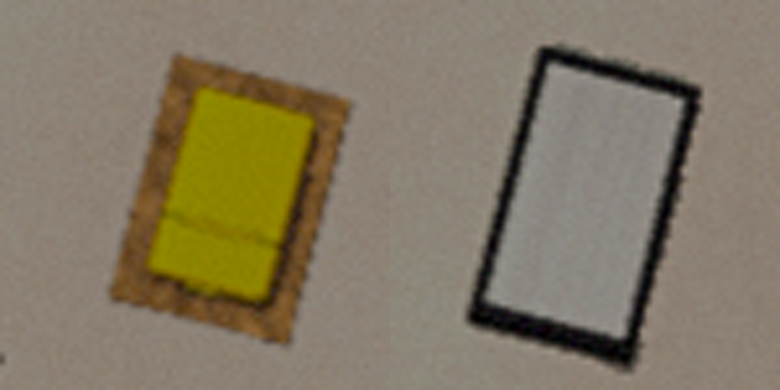

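The left half shows the floss box lying in its mat, corners about (200,88), (316,120), (268,305), (150,272), with even margins. The right half shows the mirror alone, untouched. Next I fit both numerically.

```bash
cat > fit.py <<'E'
from h import *
from scipy.optimize import minimize
def fit(c,m,L,W,z0,z1,p0,win):
    x0,y0,n=win;S=8
    def ren(p):
        cs,sn=np.cos(p[2]),np.sin(p[2])
        P=[[p[0]+cs*a*L/2-sn*b*W/2,p[1]+sn*a*L/2+cs*b*W/2,z] for a in(1,-1) for b in(1,-1) for z in(z0,z1)]
        q=((proj(c,P)+.5-[x0,y0])*S-.5)
        h=cv2.convexHull(np.round(q*16).astype(np.int32))
        big=np.zeros((S*n,S*n),np.uint8);cv2.fillConvexPoly(big,h,255,shift=4);return cv2.resize(big,(n,n),interpolation=cv2.INTER_AREA)/255.
    obs=cv2.GaussianBlur(m[y0:y0+n,x0:x0+n].astype(float),(0,0),1)
    s=np.array([.001,.001,.01])
    g=lambda d:((cv2.GaussianBlur(ren(np.array(p0)+d*s),(0,0),1)-obs)**2).sum()
    r=minimize(g,[0,0,0],method='Nelder-Mead',options=dict(initial_simplex=[[0,0,0],[2,0,0],[0,2,0],[0,0,4]]))
    p=np.array(p0)+r.x*s;print('fit',p[:2].round(4),'yaw',np.degrees(p[2]).round(2),'res',round(r.fun,1),'area obs/model',obs.sum().round(),ren(p).sum().round());return p
E
python3 - <<'E'
from fit import *
c=calibration('top');t=cv2.imread('pics/t9.png')[:,:,::-1];hsv=cv2.cvtColor(t,cv2.COLOR_RGB2HSV)
yel=cv2.inRange(hsv,(24,180,60),(36,255,255))/255.
fit(c,yel,.072,.046,.004,.028,[.4423,.0127,-.265],(265,260,90))
cork=cv2.inRange(hsv,(8,90,50),(36,255,255))/255.
fit(c,cork,.096,.070,0,.004,[.4423,.0127,-.265],(265,260,90))
fit(c,cork,.136,.090,0,.004,[.4233,.1678,.445],(190,270,95)) if 0 else None
t0=cv2.imread('pics/top0.png')[:,:,::-1];cork0=cv2.inRange(cv2.cvtColor(t0,cv2.COLOR_RGB2HSV),(8,90,50),(36,255,255))/255.
fit(c,cork0,.096,.070,0,.004,[.4423,.0127,-.265],(265,260,90))
fit(c,cork0,.136,.090,0,.004,[.4233,.1678,.445],(190,270,95))
sub=t[165:260,335:425].astype(int).max(2);print('dark lvl',np.percentile(sub,[1,5,50]))
d=np.zeros(t.shape[:2],np.uint8);d[165:260,335:425]=sub<85
k=cv2.convexHull(max(cv2.findContours(d,0,1)[0],key=cv2.contourArea));mm=np.zeros_like(d);cv2.fillConvexPoly(mm,k,1)
fit(c,mm,.112,.066,0,.016,[.629,-.104,-.27],(335,165,95))
E
```

```text
fit [0.4426 0.0127] yaw -15.72 res 7.6 area obs/model 875.0 920.0
fit [0.4426 0.0129] yaw -15.08 res 31.5 area obs/model 1749.0 1759.0
fit [0.4426 0.013 ] yaw -15.21 res 31.4 area obs/model 1750.0 1759.0
fit [0.4233 0.1681] yaw 25.34 res 5.8 area obs/model 3119.0 3180.0
dark lvl [ 15.  61. 140.]
fit [ 0.6301 -0.1045] yaw -15.13 res 12.0 area obs/model 1932.0 1855.0
```

The floss box is within 0.5 mm and 0.6° of its mat. The mirror fits at (0.630, -0.1045), yaw -15.2°, and the large rect mat at (0.4233, 0.168), yaw 25.3°. Now to the mirror.

Call:
{"op": "apply_moves", "data": {"deltas": [{"translation": [0.017,-0.03,0],"turn": [-0.004,0.007,0],"hand": 0.087},{"translation": [0.017,-0.04,0],"turn": [0,0,0],"hand": 0.087},{"translation": [0.017,-0.04,0],"turn": [0,0,0],"hand": 0.087},{"translation": [0.017,-0.04,0],"turn": [0,0,0],"hand": 0.087},{"translation": [0.017,-0.04,0],"turn": [0,0,0],"hand": 0.087}]}}

```text
time: 22.5
ee_pos: [0.5582, 0.0613, 0.1592]
eef_rot: [0.133, 0.991, 0.001, 0.001]
ft_force: [0.8, 0.2, 0.4]
width: 0.087
```

Call:
{"op": "apply_moves", "data": {"deltas": [{"translation": [0.017,-0.04,0],"turn": [0,0,0],"hand": 0.087},{"translation": [0.017,-0.04,0],"turn": [0,0,0],"hand": 0.087},{"translation": [0.017,-0.04,0],"turn": [0,0,0],"hand": 0.087},{"translation": [0.01,-0.02,0],"turn": [0,0,0],"hand": 0.087},{"translation": [0,0,0],"turn": [0,0,0],"hand": 0.087}]}}

```text
time: 23.0
ee_pos: [0.618, -0.1015, 0.1635]
eef_rot: [0.142, 0.99, -0.002, 0.002]
ft_force: [0.4, -0.5, 0.3]
width: 0.0874
```

```bash
python3 st.py
```

```text
t 23.0 pos [ 0.618  -0.1015  0.1635] jaw yaw 73.66 tiltfix [np.float64(0.0046), np.float64(0.0042)] w 0.0874 F [ 0.4 -0.5  0.3] q [-0.39  0.43  0.62  1.59 -0.26  1.21  1.56]
```

Call:
{"op": "apply_moves", "data": {"deltas": [{"translation": [0.011,-0.003,-0.02],"turn": [0.004,0.004,0.018],"hand": 0.087},{"translation": [0,0,-0.03],"turn": [0,0,0],"hand": 0.087},{"translation": [0,0,-0.03],"turn": [0,0,0],"hand": 0.087},{"translation": [0,0,-0.01],"turn": [0,0,0],"hand": 0.087},{"translation": [0,0,0],"turn": [0,0,0],"hand": 0.087}]}}

```text
time: 23.5
ee_pos: [0.6269, -0.108, 0.0751]
eef_rot: [0.136, 0.991, -0.0, 0.001]
ft_force: [-0.1, 0.1, -0.2]
width: 0.087
```

```bash
python3 st.py
```

```text
t 23.5 pos [ 0.6269 -0.108   0.0751] jaw yaw 74.36 tiltfix [np.float64(0.001), np.float64(0.0025)] w 0.087 F [-0.1  0.1 -0.2] q [-0.34  0.54  0.58  1.63 -0.33  1.06  1.63]
```

Call:
{"op": "apply_moves", "data": {"deltas": [{"translation": [0.003,0.0035,-0.015],"turn": [0.001,0.002,0.007],"hand": 0.087},{"translation": [0,0,-0.01],"turn": [0,0,0],"hand": 0.087},{"translation": [0,0,0],"turn": [0,0,0],"hand": 0.087}]}}

```text
time: 23.8
ee_pos: [0.6313, -0.1037, 0.0515]
eef_rot: [0.132, 0.991, 0.001, 0.002]
ft_force: [0.3, -0.3, 0.5]
width: 0.0867
```

```bash
python3 st.py;python3 - <<'E'
from h import *
c=calibration('wrist');w=camera('wrist');crop(w,180,120,320,230,2,'pics/w10.png')
E
```

```text
t 23.8 pos [ 0.6313 -0.1037  0.0515] jaw yaw 74.84 tiltfix [np.float64(-0.0005), np.float64(0.0041)] w 0.0867 F [ 0.3 -0.3  0.5] q [-0.33  0.57  0.56  1.64 -0.35  1.03  1.65]
```

View pics/w10.png

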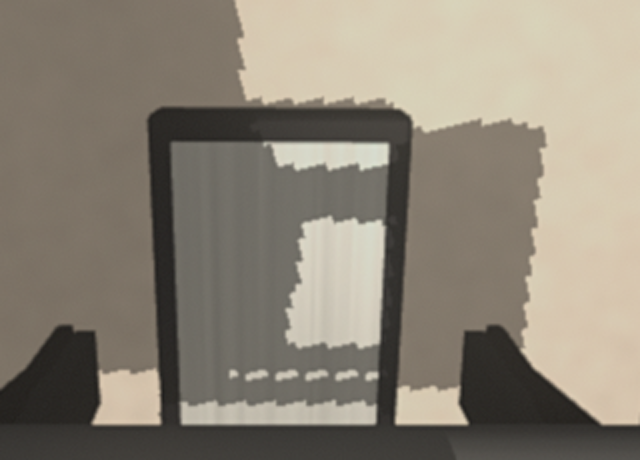

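The mirror is square to and centred between the fingers: edges 148–161 and 412–394 of the crop, finger midpoint 280. The robot-side end is flat, so the knuckles are at the far end. Descending.

Call:
{"op": "apply_moves", "data": {"deltas": [{"translation": [-0.001,-0.0005,-0.015],"turn": [0,0.004,0],"hand": 0.087},{"translation": [0,0,-0.01],"turn": [0,0,0],"hand": 0.087},{"translation": [0,0,-0.004],"turn": [0,0,0],"hand": 0.087},{"translation": [0,0,0],"turn": [0,0,0],"hand": 0.087}]}}

```text
time: 24.25
ee_pos: [0.6311, -0.1043, 0.0215]
eef_rot: [0.132, 0.991, 0.0, 0.001]
ft_force: [-0.3, -0.5, -0.1]
width: 0.0868
```

```bash
python3 st.py
```

```text
t 24.25 pos [ 0.6311 -0.1043  0.0215] jaw yaw 74.85 tiltfix [np.float64(-0.0005), np.float64(0.0016)] w 0.0868 F [-0.3 -0.5 -0.1] q [-0.31  0.61  0.54  1.65 -0.37  0.98  1.66]
```

Call:
{"op": "apply_moves", "data": {"deltas": [{"translation": [-0.001,0,-0.0035],"turn": [0,0.001,0],"hand": 0.06},{"translation": [0,0,0],"turn": [0,0,0],"hand": 0.06},{"translation": [0,0,0],"turn": [0,0,0],"hand": 0.06},{"translation": [0,0,0],"turn": [0,0,0],"hand": 0.06},{"translation": [0,0,0],"turn": [0,0,0],"hand": 0.06}], "newtons": 20}}

```text
time: 24.75
ee_pos: [0.6302, -0.1045, 0.0182]
eef_rot: [0.132, 0.991, 0.0, 0.001]
ft_force: [-0.3, -0.1, -1.5]
width: 0.0655
```

Call:
{"op": "apply_moves", "data": {"deltas": [{"translation": [0,0,0],"turn": [0,0,0],"hand": 0.06},{"translation": [0,0,0],"turn": [0,0,0],"hand": 0.06}]}}

```text
time: 24.95
ee_pos: [0.6302, -0.1044, 0.0183]
eef_rot: [0.132, 0.991, 0.0, 0.001]
ft_force: [-0.6, 0.4, -0.9]
width: 0.066
```

```bash
python3 st.py
```

```text
t 24.95 pos [ 0.6302 -0.1044  0.0183] jaw yaw 74.84 tiltfix [np.float64(-0.0004), np.float64(0.0013)] w 0.066 F [-0.6  0.4 -0.9] q [-0.31  0.62  0.54  1.65 -0.37  0.97  1.66]
```

Call:
{"op": "apply_moves", "data": {"deltas": [{"translation": [0,0,0.006],"turn": [0,0,0],"hand": 0.06},{"translation": [0,0,0.02],"turn": [0,0,0],"hand": 0.06},{"translation": [0,0,0.035],"turn": [0,0,0],"hand": 0.06},{"translation": [0,0,0.035],"turn": [0,0,0],"hand": 0.06},{"translation": [0,0,0.01],"turn": [0,0,0],"hand": 0.06}], "newtons": 25}}

```text
time: 25.45
ee_pos: [0.6281, -0.1045, 0.127]
eef_rot: [0.132, 0.991, -0.0, -0.002]
ft_force: [0.8, 0.1, -1.2]
width: 0.0658
```

Call:
{"op": "apply_moves", "data": {"deltas": [{"translation": [-0.012,0.016,0],"turn": [0,0,0.05],"hand": 0.06},{"translation": [-0.026,0.034,0],"turn": [0,0,0.08],"hand": 0.06},{"translation": [-0.026,0.034,0],"turn": [0,0,0.09],"hand": 0.06},{"translation": [-0.026,0.034,0],"turn": [0,0,0.09],"hand": 0.06},{"translation": [-0.026,0.034,0],"turn": [0,0,0.09],"hand": 0.06}]}}

```text
time: 25.95
ee_pos: [0.5102, 0.045, 0.1288]
eef_rot: [-0.07, 0.998, -0.002, 0.002]
ft_force: [0.9, 0.6, -0.7]
width: 0.0655
```

```bash
python3 st.py
```

```text
t 25.95 pos [0.5102 0.045  0.1288] jaw yaw 97.98 tiltfix [np.float64(0.0038), np.float64(0.0034)] w 0.0655 F [ 0.9  0.6 -0.7] q [-0.64  0.18  0.5   1.91 -0.09  1.07  1.62]
```

Call:
{"op": "apply_moves", "data": {"deltas": [{"translation": [-0.024,0.034,0],"turn": [0.003,0.003,0.085],"hand": 0.06},{"translation": [-0.024,0.034,0],"turn": [0,0,0.085],"hand": 0.06},{"translation": [-0.02,0.028,0],"turn": [0,0,0.07],"hand": 0.06},{"translation": [-0.008,0.01,0],"turn": [0,0,0.03],"hand": 0.06},{"translation": [0,0,0],"turn": [0,0,0],"hand": 0.06}]}}

```text
time: 26.45
ee_pos: [0.4262, 0.1588, 0.1281]
eef_rot: [-0.214, 0.977, 0.001, -0.0]
ft_force: [0.2, -0.5, -0.8]
width: 0.0659
```

```bash
python3 st.py
```

```text
t 26.45 pos [0.4262 0.1588 0.1281] jaw yaw 114.71 tiltfix [np.float64(-0.0014), np.float64(-0.0008)] w 0.0659 F [ 0.2 -0.5 -0.8] q [-0.81  0.04  0.36  2.04 -0.02  1.06  1.57]
```

Call:
{"op": "apply_moves", "data": {"deltas": [{"translation": [-0.002,0.009,-0.015],"turn": [-0.001,-0.001,0.011],"hand": 0.06},{"translation": [0,0,-0.025],"turn": [0,0,0],"hand": 0.06},{"translation": [0,0,-0.025],"turn": [0,0,0],"hand": 0.06},{"translation": [0,0,-0.015],"turn": [0,0,0],"hand": 0.06},{"translation": [0,0,0],"turn": [0,0,0],"hand": 0.06}]}}

```text
time: 26.95
ee_pos: [0.429, 0.1622, 0.0462]
eef_rot: [-0.213, 0.977, -0.001, 0.002]
ft_force: [-0.1, 0.9, -0.8]
width: 0.0658
```

```bash
python3 st.py
```

```text
t 26.95 pos [0.429  0.1622 0.0462] jaw yaw 114.58 tiltfix [np.float64(0.0004), np.float64(0.0042)] w 0.0658 F [-0.1  0.9 -0.8] q [-0.8   0.18  0.36  2.11 -0.08  0.86  1.61]
```

Call:
{"op": "apply_moves", "data": {"deltas": [{"translation": [-0.0045,0.0058,-0.006],"turn": [0,0.004,0.013],"hand": 0.06},{"translation": [0,0,-0.006],"turn": [0,0,0],"hand": 0.06},{"translation": [0,0,0],"turn": [0,0,0],"hand": 0.06}]}}

```text
time: 27.25
ee_pos: [0.4262, 0.1669, 0.0346]
eef_rot: [-0.217, 0.976, -0.0, 0.001]
ft_force: [0.1, -1.0, -1.6]
width: 0.0656
```

```bash
python3 st.py
```

```text
t 27.25 pos [0.4262 0.1669 0.0346] jaw yaw 115.12 tiltfix [np.float64(0.0003), np.float64(0.0015)] w 0.0656 F [ 0.1 -1.  -1.6] q [-0.8   0.2   0.35  2.11 -0.09  0.84  1.62]
```

Call:
{"op": "apply_moves", "data": {"deltas": [{"translation": [-0.002,0.001,-0.005],"turn": [0,0.001,0.004],"hand": 0.06},{"translation": [0,0,-0.004],"turn": [0,0,0],"hand": 0.06},{"translation": [0,0,0],"turn": [0,0,0],"hand": 0.06}]}}

```text
time: 27.55
ee_pos: [0.4248, 0.1684, 0.0259]
eef_rot: [-0.22, 0.976, 0.0, 0.001]
ft_force: [-0.9, 0.1, -0.3]
width: 0.0654
```

```bash
python3 st.py
```

```text
t 27.55 pos [0.4248 0.1684 0.0259] jaw yaw 115.36 tiltfix [np.float64(-0.001), np.float64(0.0022)] w 0.0654 F [-0.9  0.1 -0.3] q [-0.8   0.21  0.35  2.12 -0.1   0.82  1.62]
```

Call:
{"op": "apply_moves", "data": {"deltas": [{"translation": [-0.0008,-0.0003,-0.0025],"turn": [-0.001,0.002,0],"hand": 0.06},{"translation": [0,0,-0.0012],"turn": [0,0,0],"hand": 0.06}]}}

```text
time: 27.75
ee_pos: [0.4241, 0.1682, 0.0222]
eef_rot: [-0.22, 0.976, 0.0, 0.0]
ft_force: [0.1, 1.2, -1.3]
width: 0.0659
```

```bash
python3 st.py
```

```text
t 27.75 pos [0.4241 0.1682 0.0222] jaw yaw 115.36 tiltfix [np.float64(-0.0002), np.float64(0.0005)] w 0.0659 F [ 0.1  1.2 -1.3] q [-0.8   0.22  0.35  2.12 -0.1   0.81  1.63]
```

Call:
{"op": "apply_moves", "data": {"deltas": [{"translation": [0,0,-0.0008],"turn": [0,0,0],"hand": 0.06},{"translation": [0,0,-0.0005],"turn": [0,0,0],"hand": 0.06}]}}

```text
time: 27.95
ee_pos: [0.4242, 0.1682, 0.0218]
eef_rot: [-0.219, 0.976, 0.0, -0.0]
ft_force: [-5.1, -2.7, 12.1]
width: 0.0661
```

```bash
python3 st.py
```

```text
t 27.95 pos [0.4242 0.1682 0.0218] jaw yaw 115.36 tiltfix [np.float64(-0.0005), np.float64(-0.0002)] w 0.0661 F [-5.1 -2.7 12.1] q [-0.8   0.22  0.35  2.12 -0.1   0.81  1.63]
```

Call:
{"op": "apply_moves", "data": {"deltas": [{"translation": [0,0,0],"turn": [0,0,0],"hand": 0.075},{"translation": [0,0,0],"turn": [0,0,0],"hand": 0.087},{"translation": [0,0,0],"turn": [0,0,0],"hand": 0.087},{"translation": [0,0,0],"turn": [0,0,0],"hand": 0.087},{"translation": [0,0,0.01],"turn": [0,0,0],"hand": 0.087}]}}

```text
time: 28.45
ee_pos: [0.4241, 0.1681, 0.0318]
eef_rot: [-0.219, 0.976, 0.0, -0.0]
ft_force: [0.1, -0.9, 0.1]
width: 0.0862
```

Call:
{"op": "apply_moves", "data": {"deltas": [{"translation": [0,0,0.035],"turn": [0,0,0],"hand": 0.087},{"translation": [0,0,0.035],"turn": [0,0,0],"hand": 0.087},{"translation": [0,0,0.035],"turn": [0,0,0],"hand": 0.087},{"translation": [0,0.03,0.02],"turn": [0,0,0],"hand": 0.087},{"translation": [-0.01,0.045,0],"turn": [0,0,0],"hand": 0.087}]}}

```text
time: 28.95
ee_pos: [0.4155, 0.2385, 0.1663]
eef_rot: [-0.214, 0.977, -0.0, 0.001]
ft_force: [0.8, 0.7, -0.5]
width: 0.0866
```

Call:
{"op": "apply_moves", "data": {"deltas": [{"translation": [-0.01,0.045,0],"turn": [0,0,0],"hand": 0.087},{"translation": [-0.01,0.045,0],"turn": [0,0,0],"hand": 0.087},{"translation": [-0.015,0.045,0],"turn": [0,0,0],"hand": 0.087},{"translation": [-0.015,0.045,0],"turn": [0,0,0],"hand": 0.087},{"translation": [0,0.02,0],"turn": [0,0,0],"hand": 0.087}]}}

```text
time: 29.45
ee_pos: [0.3616, 0.4488, 0.1726]
eef_rot: [-0.214, 0.977, 0.003, 0.004]
ft_force: [0.4, 0.0, 0.5]
width: 0.0867
```

```bash
python3 st.py; python3 - <<'E'
from fit import *
c=calibration('top');t=camera('top');cv2.imwrite('pics/t11.png',t[:,:,::-1]);crop(t,165,170,190,190,3,'pics/t11c.png')
sub=t[270:365,190:285].astype(int).max(2)
d=np.zeros(t.shape[:2],np.uint8);d[270:365,190:285]=sub<60
k=cv2.convexHull(max(cv2.findContours(d,0,1)[0],key=cv2.contourArea));mm=np.zeros_like(d);cv2.fillConvexPoly(mm,k,1)
fit(c,mm,.112,.066,.004,.020,[.4233,.168,.44],(190,270,95))
hsv=cv2.cvtColor(t,cv2.COLOR_RGB2HSV);yel=cv2.inRange(hsv,(24,180,60),(36,255,255))/255.
fit(c,yel,.072,.046,.004,.028,[.4423,.0127,-.265],(265,260,90))
t0=cv2.imread('pics/top0.png')[:,:,::-1].astype(int);df=np.abs(t.astype(int)-t0).max(2)
print('jar diff',df[215:255,430:475].mean(),'file diff',df[275:330,388:440].mean(),'red',df[145:190,290:340].mean(),df[160:205,420:455].mean())
E
```

```text
t 29.45 pos [0.3616 0.4488 0.1726] jaw yaw 114.69 tiltfix [np.float64(-0.0067), np.float64(0.0062)] w 0.0867 F [0.4 0.  0.5] q [-1.11  0.26  0.16  1.7  -0.04  1.18  1.06]
fit [0.4241 0.1671] yaw 24.93 res 9.2 area obs/model 2088.0 2022.0
fit [0.4426 0.0128] yaw -15.66 res 10.2 area obs/model 872.0 919.0
jar diff 3.7172222222222224 file diff 3.6937062937062937 red 6.129777777777778 5.667301587301587
```

View pics/t11c.png

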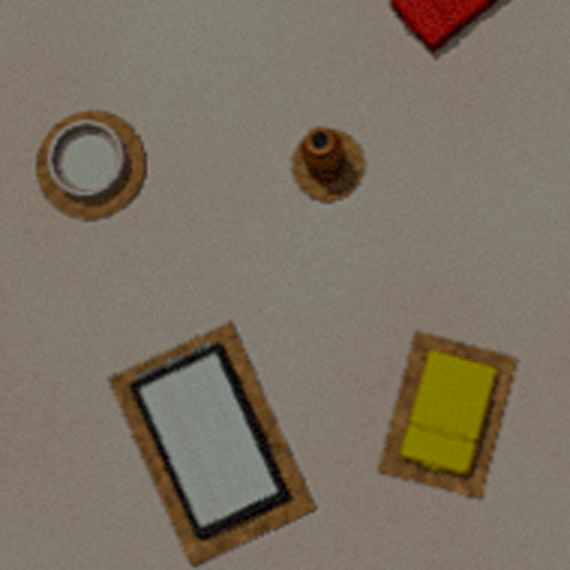

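All four things sit in their mats: dish (88,160), bottle (323,140), mirror (208,440) and floss box (450,412) of the crop. The jar, file and red boxes are unchanged to noise level. I let the arm settle, then hand in.

Call:
{"op": "apply_moves", "data": {"deltas": [{"translation": [0,0,0],"turn": [0,0,0],"hand": 0.087},{"translation": [0,0,0],"turn": [0,0,0],"hand": 0.087},{"translation": [0,0,0],"turn": [0,0,0],"hand": 0.087}]}}

```text
time: 29.8
ee_pos: [0.3623, 0.4497, 0.1735]
eef_rot: [-0.214, 0.977, 0.002, 0.004]
ft_force: [0.1, 0.1, -0.2]
width: 0.0869
```

```bash
python3 -c "
from bench import order
print(order.close_job())"; python3 st.py
```

```text
the job is handed in; nothing more can be done
None
the job is handed in; nothing more can be done
```

I took the pile apart from the top down, each thing once and in the order asked: amber bottle, ring dish, floss box, travel mirror. I handed the job in at about 30 s with the gripper open and clear of everything.

My last checks from the top camera, whose calibration is good to about 2 mm:

| Thing | Off the middle of its mat | Out of square |
|---|---|---|
| Amber bottle, standing upright | under 1 mm | – |
| Ring dish, standing upright | about 1 mm | – |
| Floss box | about 0.5 mm | about 0.5° |
| Travel mirror | about 1.3 mm | about 0.4° |

- **Not touched:** the areas of the picture with the jar, the file and both red boxes differ from the first one only at about noise level.
- **Forces:** the largest wrist reading I saw was about 16 N, while setting the floss box down.
- **Disagreement:** two estimates of the mirror's place in the pile, lengthways, differed by about 1 mm. I think its hinge knuckles widened the outline in one of them. I used the middle, and the final fit of the mirror has the same uncertainty.

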